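# Lay two corner braces in their jigs, turning over the mirrored one

### The job

Two orange L-shaped corner braces lie on the bench, one of them mirrored, that is, wrong side up for the two plywood jigs. Lay one brace in each jig, flat on the blue L painted there, long leg on long leg, and push it home so that it is flush against both the long and the short aluminium stop; turn the mirrored one over to make it fit. Leave the blue-lidded tub, the tape roll and the brown bottle beside the work where they are.

Things in the scene. Friction and masses are not known exactly. Their poses are not given: they have to be found in the camera images.
- brace_a: one of two identical orange L-shaped braces, 24 mm thick, 70 to 140 g, both faces alike; legs 110 and 70 mm long (outside), 24 mm wide. Origin: centre of the enclosing box, in the air between the legs. Axes: x along the long leg and y along the short leg, both away from the corner; z up = right way up for the jigs, z down = lies mirrored
- brace_a_grip (a point): a point inside the short leg of brace_a, half-way through its width (24 mm, along x) and thickness (24 mm, along z), 47 mm along y from the long leg's outer edge and 23 mm from the short leg's free end; axes of the brace
- brace_a_corner (a point): outer corner of brace_a, half-way through the thickness; from it the box centre lies 55 mm along x and 35 mm along y
- brace_a_long (a point): far end of the long leg of brace_a on its outer edge, 110 mm along x from the corner, half-way through the thickness
- brace_b: one of two identical orange L-shaped braces, 24 mm thick, 70 to 140 g, both faces alike; legs 110 and 70 mm long (outside), 24 mm wide. Origin: centre of the enclosing box, in the air between the legs. Axes: x along the long leg and y along the short leg, both away from the corner; z up = right way up for the jigs, z down = lies mirrored
- brace_b_grip (a point): a point inside the short leg of brace_b, half-way through its width (24 mm, along x) and thickness (24 mm, along z), 47 mm along y from the long leg's outer edge and 23 mm from the short leg's free end; axes of the brace
- brace_b_corner (a point): outer corner of brace_b, half-way through the thickness; from it the box centre lies 55 mm along x and 35 mm along y
- brace_b_long (a point): far end of the long leg of brace_b on its outer edge, 110 mm along x from the corner, half-way through the thickness
- jig_a: a jig fixed to the bench: plywood board 140 x 102 mm, 6 mm thick, with a blue L painted where the brace belongs and two aluminium stops 8 mm high and 12 mm thick: a long one beside the outer edge of the long leg, a short one at the corner end. Origin on the bench; a brace that is home has its box centre 18 mm above it and its x, y, z along the jig's
- jig_a_corner (a point): where the two stop faces of jig_a would meet, on the board's top face, 6 mm above the bench; a homed brace's outer corner is here. x runs along the long stop's face (stop at x = 11 to 105 mm), y along the short stop's face (stop at y = 2 to 18 mm), z up. Board: x -20 to 120, y -19 to 83 mm
- jig_b: a jig fixed to the bench: plywood board 140 x 102 mm, 6 mm thick, with a blue L painted where the brace belongs and two aluminium stops 8 mm high and 12 mm thick: a long one beside the outer edge of the long leg, a short one at the corner end. Origin on the bench; a brace that is home has its box centre 18 mm above it and its x, y, z along the jig's
- jig_b_corner (a point): where the two stop faces of jig_b would meet, on the board's top face, 6 mm above the bench; a homed brace's outer corner is here. x runs along the long stop's face (stop at x = 11 to 105 mm), y along the short stop's face (stop at y = 2 to 18 mm), z up. Board: x -20 to 120, y -19 to 83 mm
- calcium_tub: a small white tub with a blue lid, 62 mm across and 62 mm high; origin at the middle of its underside. Not part of the work. Near it a fixed wire shelf overhangs the bench, an obstacle for the arm: from x = 0.65 m on and everywhere left of y = 0.11 m there, its underside 0.43 m above the bench.
- tape: a roll of beige masking tape lying flat, 96 mm across and 25 mm high; origin at the middle of its underside. Not part of the work.
- drops: a small brown bottle with a black cap, 33 mm across and 70 mm high; origin at the middle of its underside. Not part of the work.
Not all that is in view belongs to the job. Leave any purple look-alike of the brace_b alone.

How it is judged:
By the outcome, as a careful person would: the job done as asked, in the order asked, and still so for the second after the job is handed in, with the robot touching nothing.
It also fails if it takes over 72 s, if anything falls off the work surface, if the arm or the gripper's body presses on something with over 40 N, if the wrist force passes 120 N, or if a joint passes its speed limit or range.

### The arm

A 6-joint arm with a two-finger parallel gripper is mounted at the origin on a cart in front of the work surface, level with it; the furniture and walls round the work are solid. World frame = base frame: x ahead of the robot, y to its left, z up, the work surface at z = 0. Lengths are in m, angles in rad, forces in N, time in s.
With the tool pointing down it reaches from about 0.325 to 0.9 m from the base axis. Payload 6.1 kg.
Tool frame: the origin (TCP) lies midway between the tips of the shut fingers; the grasp point (between the pads) lies 19 mm behind it; z points along the fingers, y is the line along which they close (so a half turn about z gives the same grasp; the last joint's range is limited). The gripper opens to 87 mm and grips with 3 to 60 N. Pads are 19 mm wide; open, the fingers measure 117 mm over their backs; the gripper's body (75 mm by 190 mm) begins 51 mm behind the grasp point.
Start: joints at [1.12, 0.22, 1.526, -0, 1.395, -0.126], TCP at [0.199, 0.592, 0.191] pointing down, gripper open.
Joint ranges: [-2.98, 2.98], [-0.91, 2.08], [0.09, 2.57], [-1.24, 4.39], [0.2, 2.65], [-2.68, 2.68]. Speed limits (rad/s): [2.57, 2.57, 3.01, 3.14, 3.14, 3.14].

### API

Orientations are given as a 3x3 rotation matrix whose columns are the frame's x, y, z axes.
In Python, from bench import bot gives the robot as it stands.
- The arm moves only by the tool servo_tool, never from a script. Its argument "moves" is a list that holds one entry, the list of rows, each a list of 7 numbers: the closure, from 0 (fully open) to 1 (shut), then the shift along the world's x, y, z in m, then the turn, a rotation vector about the world's x, y, z in degrees. In form: [[[fingers, tx, ty, tz, ax, ay, az], ...]]. A call has 1 to 5 rows; each row shifts and turns the commanded pose from where the row before left it; what a row does not reach is not made up. A row lasts 1/10 s, in which the tool goes at most 50 mm and 8.59 degrees, less where a joint would pass 70% of its speed; a pose out of reach is approached as far as the arm can. A call with a gripper value outside its range is refused whole. The fingers move at their own pace and stop on an object; the grip force is fixed at half the most. Time passes only in rows, so rows that do not move let the fingers close. It gives the time, the measured TCP pose, the force, the opening and the grip force at its end, in the units of the state.
- bot.get_state(): the state, without advancing time (a new reading comes with each control period).
- bot.read_camera(name): name is "scene" or "top" or "wrist"; returns the picture (400x640x3 uint8, red, green, blue); there is no depth.
- bot.get_calibration(name): a dict with "vfov" (degrees; the focal length in pixels is half the picture's height over the tangent of half this angle, whatever the lens; pixels are square), "cx", "cy" (the principal point, pixels), "k1" (the pictures are not rectified: a ray, as slopes to the right and down, at radius r is drawn at 1 + k1 r^2 times it, then the intrinsics apply), "R" (3x3) and "t" (3): a world point X has camera coordinates R X + t; the wrist camera has in their place "tool_from_camera" (4x4, takes a point from camera to tool coordinates, whose origin is the TCP and whose axes are the flange's). Camera axes: x right, y down, z forward; pixel columns grow to the right and rows downward; lengths in m; the calibration is good to about 2 mm. A picture is of the moment at which its call begins: read the wrist's pose just before it. get_calibration takes no time and is no camera call.
- bot.sign_off(): hands the job in; it is judged then, once.
The state is a dict: "t": time; "qpos": joint angles; "dq": joint speeds; "tau": joint torques, N m; "position": TCP position; "eef_rot": TCP orientation; "wrist_force": force on the tool from outside, world axes, zero at the start; "wrist_torque": the same for the moment, N m; "gripper_width": opening from 0.0 (shut) to 1.0 (fully open); "grip_force": force on a finger pad.
Only numpy, scipy, OpenCV 4.12 (cv2) and the standard library are available. Lean on these libraries where they do the work, as an engineer would, in place of code of your own. Each camera call takes 0.05 s, during which the arm holds its last target. There are 200 camera calls.

## Working session

There is one attempt and no reset: what is moved stays moved. The work goes in short steps, Python scripts to look and compute and a tool call to move; the robot and the scene stay as the last step left them, time stands still between calls to the robot, and variables do not carry over. Pictures are saved under pics/ and viewed, at most 10 in all, crops included, and the job is handed in when it is done.

Besides the shell and the picture viewer there is one more tool, called after "Request:" in YAML: its name, and indented under it one key for each argument. servo_tool: Moves the arm, as the interface text tells. Its arguments: {"type":"object","properties":{"moves":{"type":"array","items":{"type":"array","items":{"type":"array","items":{"type":"number"}}}}},"required":["moves"]}

```bash
ls; mkdir -p pics; python3 - <<'E'
from bench import bot
import cv2,json
for n in("scene","top"):
    cv2.imwrite(f"pics/{n}0.png",bot.read_camera(n)[:,:,::-1]); print(n,bot.get_calibration(n))
print(bot.get_calibration("wrist")); print(bot.get_state())
E
```

```text
pics
scene {'vfov': 50.747960095983515, 'cx': 325.77703164687983, 'cy': 202.70083120519337, 'k1': -0.0782669087983189, 'R': array([[ 0.49792268, -0.86693299,  0.02236504],
       [-0.49788011, -0.30688283, -0.81113398],
       [ 0.71006225,  0.3927469 , -0.58443261]]), 't': array([-0.28221814,  0.32171178,  0.7107775 ])}
top {'vfov': 53.18909373648634, 'cx': 319.10587196714187, 'cy': 200.0286955133971, 'k1': -0.040966945387818865, 'R': array([[ 0.02817076, -0.99953223,  0.01190512],
       [-0.9855863 , -0.02976126, -0.16653504],
       [ 0.16681145, -0.0070421 , -0.98596366]]), 't': array([-0.02231121,  0.58309218,  1.24263531])}
{'vfov': 68.4422655507936, 'cx': 318.4654087996013, 'cy': 204.83126764457865, 'k1': -0.0075776453599409365, 'tool_from_camera': array([[ 5.07534711e-04, -9.64120037e-01, -2.65466187e-01,
         7.35117214e-02],
       [ 9.99999116e-01,  1.63036927e-04,  1.31974282e-03,
         1.07903545e-04],
       [-1.22910970e-03, -2.65466622e-01,  9.64119267e-01,
        -1.94949866e-01],
       [ 0.00000000e+00,  0.00000000e+00,  0.00000000e+00,
         1.00000000e+00]])}
{'t': 0.1, 'qpos': array([ 1.11994943e+00,  2.21110562e-01,  1.52750201e+00, -2.45326504e-05,
        1.39468758e+00, -1.26126954e-01]), 'dq': array([ 5.54470630e-05, -6.73403948e-04, -1.59586836e-03,  5.24039177e-05,
       -6.65994634e-04,  4.77998619e-05]), 'tau': array([ 9.81106350e-04, -4.95941341e+01, -3.88517761e+01,  7.02119130e-02,
        5.15316718e-02, -1.47998179e-05]), 'position': array([0.19916289, 0.59177559, 0.18966661]), 'eef_rot': array([[-9.47741424e-01,  3.19038667e-01, -7.22264841e-04],
       [ 3.19039428e-01,  9.47740180e-01, -1.54740630e-03],
       [ 1.90836966e-04, -1.69697201e-03, -9.99998542e-01]]), 'wrist_force': array([-0.85283697, -0.58744921,  0.77612116]), 'wrist_torque': array([0.012531  , 0.01113919, 0.0089851 ]), 'grip_force': 0.0, 'gripper_width': 0.9990815271874367}
```

View pics/top0.png

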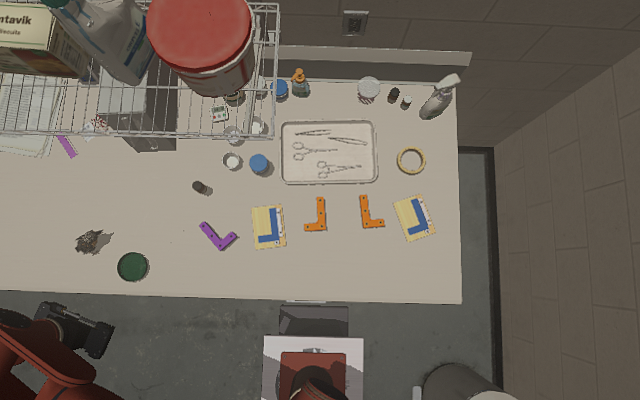

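View pics/scene0.png

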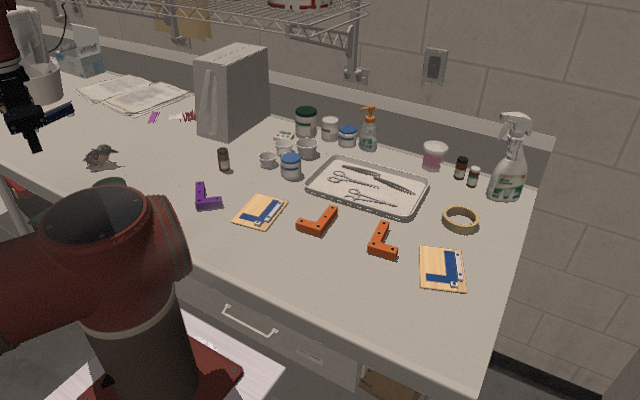

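Top view: orange braces at (318,214) and (371,211), a purple look-alike at (218,236), and the jigs at (268,227) and (414,218). The left orange brace, with its corner at lower right, is right way up. The right one, with its corner at lower left, is mirrored. Other orange candidates are the soap-bottle pump at (299,76), which is not a brace, and the purple L, which is to be left alone. Next I'll measure coarsely and make one close crop.

```bash
cat > h.py <<'E'
from bench import bot
import cv2, numpy as np
def cam(n):
    c=bot.get_calibration(n); f=200/np.tan(np.radians(c['vfov']/2))
    if n=='wrist':
        s=bot.get_state(); T=c['tool_from_camera']; Rw=np.array(s['eef_rot'])
        Rcw=Rw@T[:3,:3]; C=Rw@T[:3,3]+s['position']
    else: Rcw=c['R'].T; C=-c['R'].T@c['t']
    K=np.array([[f,0,c['cx']],[0,f,c['cy']],[0,0,1.]])
    return K,np.array([c['k1'],0,0,0.]),Rcw,C
def plane(cm,uv,z):
    K,D,R,C=cm
    p=cv2.undistortPoints(np.asarray(uv,float).reshape(-1,1,2),K,D).reshape(-1,2)
    d=np.c_[p,np.ones(len(p))]@R.T
    return (C+d*((z-C[2])/d[:,2])[:,None])[:,:2]
HSV={'orange':((3,140,90),(17,255,255)),'blue':((100,120,60),(125,255,255)),'jig':((18,40,140),(32,160,255))}
def blobs(img,col,amin):
    m=cv2.inRange(cv2.cvtColor(img,cv2.COLOR_RGB2HSV),*HSV[col])
    m=cv2.morphologyEx(m,cv2.MORPH_CLOSE,np.ones((5,5)))
    return [c for c in cv2.findContours(m,cv2.RETR_EXTERNAL,cv2.CHAIN_APPROX_NONE)[0] if cv2.contourArea(c)>amin]
def ell(cm,c,z):
    """L contour -> box centre, long-axis angle, mirrored?, size (mm)"""
    P=plane(cm,c,z)*1000; (x0,y0),(w,h),a=cv2.minAreaRect(P.astype(np.float32))
    if w<h: w,h,a=h,w,a+90
    a=np.radians(a); ex=np.array([np.cos(a),np.sin(a)]); ey=np.array([-ex[1],ex[0]])
    M=cv2.moments(P.astype(np.float32)); g=np.array([M['m10']/M['m00'],M['m01']/M['m00']])-(x0,y0)
    if g@ex>0: ex=-ex
    if g@ey>0: ey=-ey
    return np.round([x0,y0],1),round(np.degrees(np.arctan2(ex[1],ex[0])),1),'ok' if ex[0]*ey[1]-ex[1]*ey[0]>0 else 'MIRROR',(round(w),round(h))
def look(n,amin,zs=(.024,.006),name=None):
    cm=cam(n); im=bot.read_camera(n)
    if name: cv2.imwrite(f'pics/{name}.png',im[:,:,::-1])
    for col,z in zip(('orange','blue'),zs):
        for c in blobs(im,col,amin): print(n,col,'px',c.mean(0)[0].round(),*ell(cm,c,z))
    return im,cm
E
python3 - <<'E'
from h import *
im,cm=look('top',100)
for n,p in dict(tub=(259,163),tape=(411,161),drops=(199,187),purple=(218,236)).items(): print(n,plane(cm,[p],.02).round(3))
cv2.imwrite('pics/crop.png',cv2.resize(im[185:255,190:440,::-1],None,fx=3,fy=3,interpolation=cv2.INTER_CUBIC))
E
```

```text
top orange px [317. 395.] [-11.2 -17.5] -88.6 ok (95, 41)
top orange px [ 40. 371.] [ 14.6 892. ] 61.1 ok (313, 112)
top orange px [317. 217.] [542.9   8.5] 2.0 ok (109, 68)
top orange px [368. 214.] [ 558.9 -177.9] 7.3 MIRROR (108, 69)
top orange px [298.  76.] [1026.1   77.4] -22.6 MIRROR (53, 40)
top orange px [232.  42.] [1163.1  318.9] -26.4 ok (304, 96)
top orange px [197.  26.] [1202.   449.2] -88.7 MIRROR (284, 224)
top orange px [159.  40.] [1156.   578.1] 29.8 ok (315, 77)
top blue px [271. 228.] [503.  164.5] 8.9 ok (105, 63)
top blue px [418. 218.] [ 546.4 -321.4] 19.7 ok (104, 65)
top blue px [278.  86.] [993.3 146.7] 45.4 ok (57, 51)
tub [[0.708 0.2  ]]
tape [[ 0.732 -0.312]]
drops [[0.62  0.395]]
purple [[0.46 0.32]]
```

View pics/crop.png

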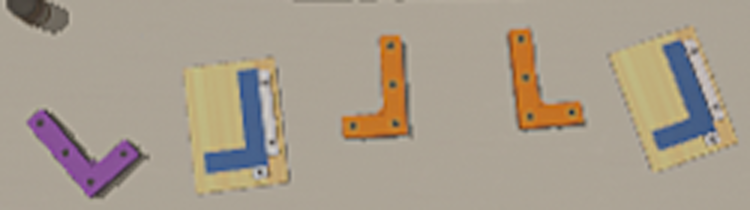

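The crop confirms it: the left orange L is right way up, the right one is mirrored, and the purple one is a decoy. The good brace goes to the left jig first.

Request:
servo_tool:
  moves:
    - [[0,0.02,-0.0383,0,0,0,-4.63],[0,0.02,-0.0383,0,0,0,-4.63],[0,0.02,-0.0383,0,0,0,-4.63],[0,0.02,-0.0383,0,0,0,-4.63],[0,0.02,-0.0383,0,0,0,-4.63]]

```text
t: 0.65
position: [0.2997, 0.3992, 0.1903]
eef_rot: [[-0.744, 0.668, -0.0], [0.668, 0.744, -0.0], [-0.0, -0.0, -1.0]]
wrist_force: [-0.2, 0.4, 1.4]
gripper_width: 0.999
grip_force: 0.0
```

Request:
servo_tool:
  moves:
    - [[0,0.02,-0.0383,0,0,0,-4.63],[0,0.02,-0.0383,0,0,0,-4.63],[0,0.02,-0.0383,0,0,0,-4.63],[0,0.02,-0.0383,0,0,0,-4.63],[0,0.02,-0.0383,0,0,0,-4.63]]

```text
t: 1.15
position: [0.3998, 0.2077, 0.1906]
eef_rot: [[-0.421, 0.907, 0.0], [0.907, 0.421, 0.0], [0.0, 0.0, -1.0]]
wrist_force: [0.4, 0.2, 1.0]
gripper_width: 1.0
grip_force: 0.0
```

Request:
servo_tool:
  moves:
    - [[0,0.02,-0.0383,0,0,0,-4.63],[0,0.02,-0.0383,0,0,0,-4.63],[0,0.02,-0.0383,0,0,0,-4.63],[0,0.02,-0.0383,0,0,0,-4.63],[0,0.02,-0.0383,0,0,0,-4.63]]

```text
t: 1.65
position: [0.4998, 0.0161, 0.1905]
eef_rot: [[-0.03, 1.0, 0.0], [1.0, 0.03, 0.0], [0.0, 0.0, -1.0]]
wrist_force: [0.4, 1.1, 0.2]
gripper_width: 0.998
grip_force: 0.0
```

Request:
servo_tool:
  moves:
    - [[0,0,0,0,0,0,0],[0,0,0,0,0,0,0]]

```text
t: 1.85
position: [0.4992, 0.0171, 0.1901]
eef_rot: [[-0.032, 0.999, -0.001], [0.999, 0.032, 0.0], [0.001, -0.001, -1.0]]
wrist_force: [0.1, 0.8, 0.7]
gripper_width: 1.003
grip_force: 0.0
```

```bash
python3 - <<'E'
from h import *
im,cm=look('wrist',800,name='w1')
for c in blobs(im,'jig',2000):
    P=plane(cm,c,.006)*1000; print('board',cv2.minAreaRect(P.astype(np.float32)))
s=bot.get_state(); print(s['t'],s['position'].round(4),s['qpos'].round(3),s['eef_rot'].round(3))
E
```

```text
wrist orange px [355. 303.] [ 555.5 -150.2] 7.7 MIRROR (109, 38)
wrist orange px [345. 197.] [542.5  13.1] 5.2 ok (110, 71)
wrist orange px [  6. 179.] [114.1  12.5] 75.9 MIRROR (127, 29)
wrist blue px [316.  69.] [501.2 165.5] 9.2 ok (109, 69)
wrist blue px [529.  21.] [734.1 208.4] 2.3 MIRROR (69, 52)
board ((787.4112548828125, 78.1523666381836), (144.0723419189453, 267.47119140625), 46.883548736572266)
board ((433.5639343261719, 142.09722900390625), (327.8512268066406, 163.49609375), 1.7548761367797852)
1.9 [0.4989 0.0181 0.1902] [-1.220e-01 -8.300e-02  1.847e+00  1.000e-03  1.379e+00 -1.560e-01] [[-0.034  0.999 -0.001]
 [ 0.999  0.034  0.001]
 [ 0.001 -0.001 -1.   ]]
```

View pics/w1.png

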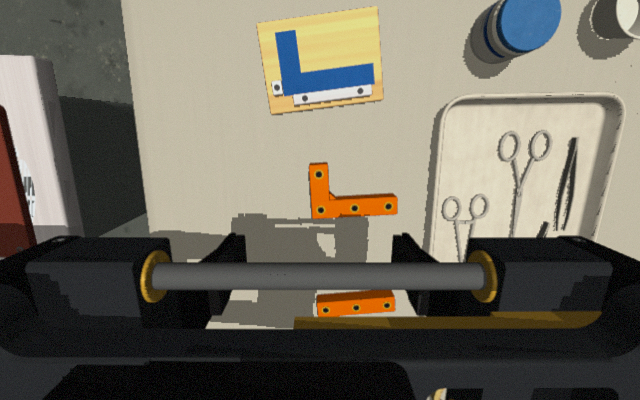

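Wrist view: the good brace is at (345,197), the left jig at (316,69), and the mirrored brace is partly hidden at (355,303). I'll grip the good brace by its short leg and lift it.

Request:
servo_tool:
  moves:
    - [[0,0,0.001,-0.046,0,0,1.5],[0,0,0.001,-0.046,0,0,1.6],[0,0,0,-0.046,0,0,0],[0,0,0,-0.04,0,0,0],[0,0,0,-0.008,0,0,0]]

```text
t: 2.4
position: [0.4941, 0.0219, -0.0001]
eef_rot: [[-0.091, 0.996, -0.01], [0.996, 0.091, 0.001], [0.002, -0.009, -1.0]]
wrist_force: [-1.5, 0.5, 0.2]
gripper_width: 0.999
grip_force: 0.0
```

Request:
servo_tool:
  moves:
    - [[1,0,0,0,0,0,0],[1,0,0,0,0,0,0],[1,0,0,0,0,0,0],[1,0,0,0,0,0,0],[1,0,0,0,0,0,0]]

```text
t: 2.9
position: [0.5006, 0.0197, 0.006]
eef_rot: [[-0.088, 0.996, 0.003], [0.996, 0.088, -0.0], [-0.001, 0.002, -1.0]]
wrist_force: [0.5, -0.3, 0.5]
gripper_width: 0.628
grip_force: 0.0
```

Request:
servo_tool:
  moves:
    - [[1,0,0,0,0,0,0],[1,0,0,0,0,0,0],[1,0,0,0,0,0,0]]

```text
t: 3.2
position: [0.4994, 0.0198, 0.0047]
eef_rot: [[-0.088, 0.996, 0.0], [0.996, 0.088, 0.0], [0.0, 0.0, -1.0]]
wrist_force: [0.2, -0.1, -0.1]
gripper_width: 0.355
grip_force: 0.0
```

Request:
servo_tool:
  moves:
    - [[1,0,0,0,0,0,0],[1,0,0,0,0,0,0],[1,0,0,0,0,0,0]]

```text
t: 3.5
position: [0.4994, 0.0198, 0.0045]
eef_rot: [[-0.088, 0.996, -0.0], [0.996, 0.088, 0.0], [0.0, -0.0, -1.0]]
wrist_force: [0.3, -0.3, 1.0]
gripper_width: 0.081
grip_force: 0.0
```

Request:
servo_tool:
  moves:
    - [[1,0,0,0.02,0,0,0],[1,0,0,0.04,0,0,0],[1,0,0,0.04,0,0,0],[1,0,0,0,0,0,0]]

```text
t: 3.9
position: [0.5041, 0.0193, 0.1109]
eef_rot: [[-0.088, 0.996, 0.011], [0.996, 0.088, -0.001], [-0.002, 0.011, -1.0]]
wrist_force: [1.1, 0.6, 0.3]
gripper_width: 0.001
grip_force: 0.0
```

```bash
python3 - <<'E'
from h import *
im,cm=look('wrist',800,name='w2')
look('top',100)
E
```

```text
wrist orange px [347. 217.] [542.3  16.4] 3.6 ok (110, 64)
wrist blue px [316.  55.] [501.1 165.3] 9.1 ok (109, 69)
wrist blue px [600.  17.] [747.3 205. ] 5.8 MIRROR (73, 37)
top orange px [286. 350.] [119.1  70.5] -11.6 MIRROR (375, 256)
top orange px [314. 267.] [386.3  35.8] -6.0 ok (232, 158)
top orange px [368. 214.] [ 558.7 -178. ] 6.9 MIRROR (108, 69)
top orange px [298.  76.] [1024.4   78.1] -22.9 MIRROR (56, 40)
top orange px [160.  48.] [1128.6  574.4] 38.9 MIRROR (272, 58)
top orange px [233.  42.] [1162.6  316. ] -26.4 ok (302, 95)
top orange px [197.  27.] [1203.9  449.2] -88.7 MIRROR (284, 220)
top blue px [418. 218.] [ 546.4 -321.4] 19.7 ok (104, 65)
top blue px [278.  86.] [993.3 146.7] 45.4 ok (57, 51)
```

View pics/w2.png

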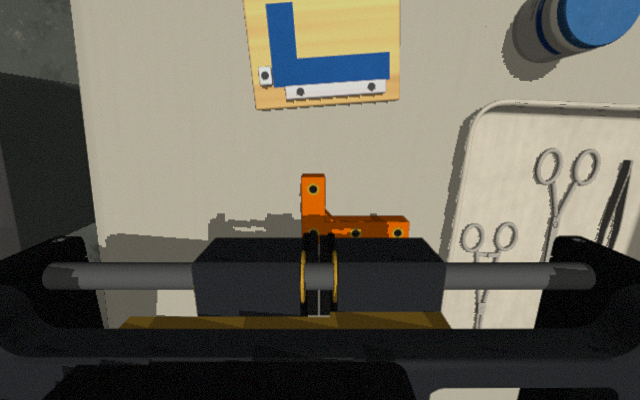

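Fingers shut on nothing, although the TCP projects onto the leg at about (318,201). I'll open, go down slowly, and look with two cameras before closing.

Request:
servo_tool:
  moves:
    - [[0,0,0,0,0,0,0],[0,0,0,0,0,0,0],[0,0,0,-0.01,0,0,0],[0,0,0,-0.02,0,0,0],[0,0,0,-0.02,0,0,0]]

```text
t: 4.5
position: [0.4989, 0.0199, 0.0529]
eef_rot: [[-0.088, 0.996, -0.001], [0.996, 0.088, 0.0], [0.0, -0.001, -1.0]]
wrist_force: [-0.0, 0.0, 0.3]
gripper_width: 0.37
grip_force: 0.0
```

Request:
servo_tool:
  moves:
    - [[0,0,0,-0.02,0,0,0],[0,0,0,-0.015,0,0,0],[0,0,0,-0.01,0,0,0],[0,0,0,-0.005,0,0,0],[0,0,0,0,0,0,0]]

```text
t: 5.0
position: [0.4987, 0.0199, 0.0036]
eef_rot: [[-0.088, 0.996, -0.002], [0.996, 0.088, 0.0], [0.0, -0.002, -1.0]]
wrist_force: [-0.2, -0.9, -0.5]
gripper_width: 0.833
grip_force: 0.0
```

```bash
python3 - <<'E'
from h import *
a=bot.read_camera('scene'); w=bot.read_camera('wrist')
s=bot.get_state(); print(s['t'],s['position'].round(4),s['gripper_width'],s['wrist_force'])
a=cv2.resize(a[150:300,220:480],None,fx=2.5,fy=2.5,interpolation=cv2.INTER_CUBIC)[:,:640]
cv2.imwrite('pics/both3.png',cv2.resize(np.vstack([a,w[150:350]]),None,fx=1,fy=1)[:,:,::-1])
E
```

```text
5.1 [0.4999 0.0197 0.005 ] 0.9219116391386938 [ 0.0067915   0.49230671 -0.08617811]
```

View pics/both3.png

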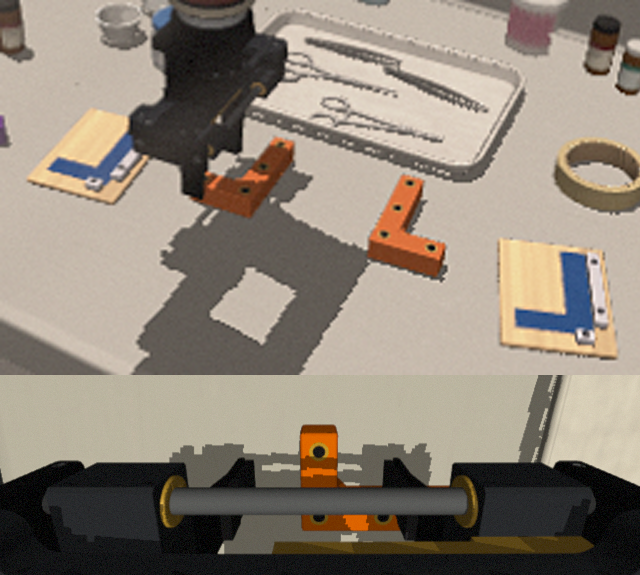

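```bash
python3 - <<'E'
from h import *
c=bot.get_calibration('scene');K,D,_,_=cam('scene')
P=[(x,.0155+(x-.45)*.088+dy,z) for x in(.45,.55) for dy in (-.009,.009) for z in(.005,.025,.045)]
uv=cv2.projectPoints(np.array(P),cv2.Rodrigues(c['R'])[0],c['t'],K,D)[0].reshape(-1,2)
for p,q in zip(P,uv): print(np.round(p,3),((q-(220,150))*2.5).round())
E
```

```text
[0.45  0.007 0.005] [199. 225.]
[0.45  0.007 0.025] [199. 210.]
[0.45  0.007 0.045] [199. 194.]
[0.45  0.024 0.005] [184. 219.]
[0.45  0.024 0.025] [183. 204.]
[0.45  0.024 0.045] [183. 188.]
[0.55  0.015 0.005] [244. 169.]
[0.55  0.015 0.025] [244. 154.]
[0.55  0.015 0.045] [244. 138.]
[0.55  0.033 0.005] [229. 164.]
[0.55  0.033 0.025] [229. 148.]
[0.55  0.033 0.045] [229. 133.]
```

Request:
servo_tool:
  moves:
    - [[1,0,0,0,0,0,0],[1,0,0,0,0,0,0],[1,0,0,0,0,0,0],[1,0,0,0,0,0,0],[1,0,0,0,0,0,0]]

```text
t: 5.6
position: [0.4995, 0.0198, 0.0048]
eef_rot: [[-0.088, 0.996, 0.0], [0.996, 0.088, -0.0], [-0.0, 0.0, -1.0]]
wrist_force: [-0.3, -0.5, -0.2]
gripper_width: 0.631
grip_force: 0.0
```

Request:
servo_tool:
  moves:
    - [[1,0,0,0,0,0,0],[1,0,0,0,0,0,0],[1,0,0,0,0,0,0]]

```text
t: 5.9
position: [0.4994, 0.0198, 0.0046]
eef_rot: [[-0.088, 0.996, -0.0], [0.996, 0.088, 0.0], [0.0, -0.0, -1.0]]
wrist_force: [-0.3, 1.2, 0.1]
gripper_width: 0.353
grip_force: 0.0
```

Request:
servo_tool:
  moves:
    - [[1,0,0,0,0,0,0]]

```text
t: 6.0
position: [0.4994, 0.0198, 0.0046]
eef_rot: [[-0.088, 0.996, -0.0], [0.996, 0.088, -0.0], [0.0, -0.0, -1.0]]
wrist_force: [-0.3, 1.0, 0.4]
gripper_width: 0.262
grip_force: 0.0
```

In the scene view the finger tip is at (192,195). That puts it about 35–40 mm up, not the 5 mm the TCP reading gives, so the fingers closed above the brace. I'll feel down with shut fingers to calibrate the tip height.

Request:
servo_tool:
  moves:
    - [[1,0,0,0,0,0,0],[1,0,0,0,0,0,0],[1,0,0,-0.003,0,0,0],[1,0,0,-0.003,0,0,0]]

```text
t: 6.4
position: [0.4995, 0.0198, -0.0015]
eef_rot: [[-0.088, 0.996, 0.0], [0.996, 0.088, -0.0], [-0.0, 0.0, -1.0]]
wrist_force: [0.0, -0.1, -0.3]
gripper_width: 0.016
grip_force: 0.0
```

Request:
servo_tool:
  moves:
    - [[1,0,0,-0.002,0,0,0],[1,0,0,0,0,0,0]]

```text
t: 6.6
position: [0.499, 0.0199, -0.0039]
eef_rot: [[-0.088, 0.996, -0.001], [0.996, 0.088, 0.0], [0.0, -0.001, -1.0]]
wrist_force: [-0.1, -0.2, 0.2]
gripper_width: 0.006
grip_force: 0.0
```

```bash
python3 - <<'E'
from h import *
a=bot.read_camera('scene'); 
s=bot.get_state(); print(s['t'],s['position'].round(4),s['gripper_width'],s['wrist_force'])
cv2.imwrite('pics/s4.png',cv2.resize(a[170:250,270:380],None,fx=6,fy=6,interpolation=cv2.INTER_CUBIC)[:,:,::-1])
E
```

```text
6.65 [ 0.4991  0.0198 -0.0037] 0.007775157668775524 [ 0.55227921 -0.04763411 -0.51511776]
```

View pics/s4.png

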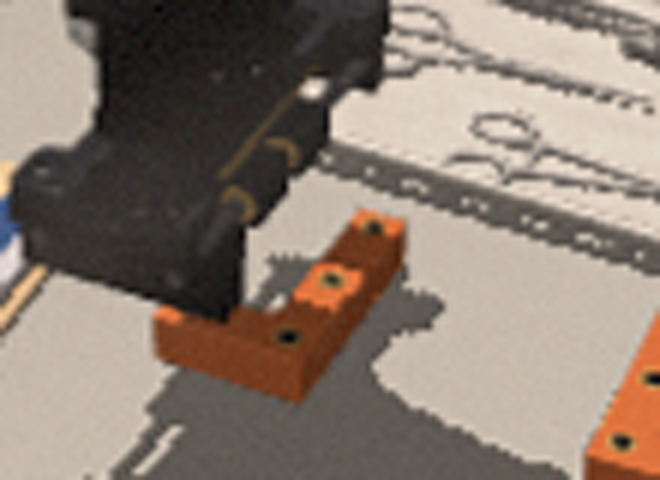

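The fingers are still just above the brace, with the tip near (235,318) in the crop. I'll continue down until they touch.

Request:
servo_tool:
  moves:
    - [[1,0,0,-0.003,0,0,0],[1,0,0,-0.002,0,0,0],[1,0,0,0,0,0,0]]

```text
t: 6.95
position: [0.4997, 0.0198, -0.0075]
eef_rot: [[-0.088, 0.996, -0.0], [0.996, 0.088, -0.0], [-0.0, -0.0, -1.0]]
wrist_force: [-3.5, 1.1, 8.3]
gripper_width: 0.007
grip_force: 4.3
```

Request:
servo_tool:
  moves:
    - [[1,0,0,-0.002,0,0,0],[1,0,0,-0.002,0,0,0]]

```text
t: 7.15
position: [0.4997, 0.0198, -0.0079]
eef_rot: [[-0.088, 0.996, -0.002], [0.996, 0.088, -0.0], [-0.0, -0.002, -1.0]]
wrist_force: [-25.7, 2.0, 61.5]
gripper_width: 0.007
grip_force: 31.0
```

Contact came at TCP z ≈ -7 mm on a 24 mm top, so the real finger tips sit about 31 mm short of the stated TCP. I'll raise, open, and regrasp with that offset.

Request:
servo_tool:
  moves:
    - [[1,0,0,0.015,0,0,0],[0,0,0,0.015,0,0,0],[0,0,0,0,0,0,0],[0,0,0,0,0,0,0],[0,0,0,0,0,0,0]]

```text
t: 7.65
position: [0.4986, 0.0199, 0.0166]
eef_rot: [[-0.088, 0.996, -0.001], [0.996, 0.088, 0.0], [0.0, -0.001, -1.0]]
wrist_force: [-0.5, -1.0, 0.4]
gripper_width: 0.282
grip_force: 0.0
```

Request:
servo_tool:
  moves:
    - [[0,0,0,0,0,0,0],[0,0,0,0,0,0,0],[0,0,0,-0.01,0,0,0],[0,0,0,-0.01,0,0,0],[0,0,0,-0.01,0,0,0]]

```text
t: 8.15
position: [0.4989, 0.0199, -0.0137]
eef_rot: [[-0.088, 0.996, -0.001], [0.996, 0.088, 0.0], [0.0, -0.001, -1.0]]
wrist_force: [-0.1, -0.5, 0.3]
gripper_width: 0.738
grip_force: 0.0
```

Request:
servo_tool:
  moves:
    - [[0,0,0,-0.008,0,0,0],[0.5,0,0,-0.004,0,0,0],[0.6,0,0,0,0,0,0]]

```text
t: 8.45
position: [0.4986, 0.0199, -0.0254]
eef_rot: [[-0.088, 0.996, -0.002], [0.996, 0.088, 0.0], [0.0, -0.002, -1.0]]
wrist_force: [1.2, 0.9, 1.1]
gripper_width: 0.807
grip_force: 0.0
```

Request:
servo_tool:
  moves:
    - [[1,0,0,0,0,0,0],[1,0,0,0,0,0,0],[1,0,0,0,0,0,0],[1,0,0,0,0,0,0],[1,0,0,0,0,0,0]]

```text
t: 8.95
position: [0.4996, 0.0198, -0.0241]
eef_rot: [[-0.088, 0.996, 0.0], [0.996, 0.088, -0.0], [-0.0, 0.0, -1.0]]
wrist_force: [-0.1, -0.4, -0.2]
gripper_width: 0.371
grip_force: 0.0
```

Request:
servo_tool:
  moves:
    - [[1,0,0,0,0,0,0],[1,0,0,0,0,0,0],[1,0,0,0,0,0,0]]

```text
t: 9.25
position: [0.4995, 0.0198, -0.0243]
eef_rot: [[-0.088, 0.996, 0.0], [0.996, 0.088, -0.0], [-0.0, 0.0, -1.0]]
wrist_force: [-0.1, 0.6, 1.0]
gripper_width: 0.267
grip_force: 30.0
```

Request:
servo_tool:
  moves:
    - [[1,0,0,0.015,0,0,0],[1,0,0,0.025,0,0,0],[1,0,0,0.02,0,0,0],[1,-0.0036,0.0158,0,0,0,0.8],[1,-0.0072,0.0317,0,0,0,0.8]]

```text
t: 9.75
position: [0.49, 0.0664, 0.0367]
eef_rot: [[-0.113, 0.994, 0.003], [0.994, 0.113, -0.001], [-0.001, 0.003, -1.0]]
wrist_force: [-0.1, 0.6, -1.1]
gripper_width: 0.275
grip_force: 30.0
```

Request:
servo_tool:
  moves:
    - [[1,-0.0072,0.0317,0,0,0,0.8],[1,-0.0072,0.0317,0,0,0,0.8],[1,-0.0072,0.0317,0,0,0,0.85],[1,-0.0036,0.0158,0,0,0,0],[1,0,0,0,0,0,0]]

```text
t: 10.25
position: [0.4625, 0.18, 0.0354]
eef_rot: [[-0.161, 0.987, -0.001], [0.987, 0.161, 0.0], [0.0, -0.001, -1.0]]
wrist_force: [-0.2, -0.0, -1.0]
gripper_width: 0.271
grip_force: 30.0
```

Request:
servo_tool:
  moves:
    - [[1,0,0,0,0,0,0]]

```text
t: 10.35
position: [0.4632, 0.1781, 0.0354]
eef_rot: [[-0.159, 0.987, -0.0], [0.987, 0.159, -0.0], [-0.0, -0.001, -1.0]]
wrist_force: [-0.4, -0.1, -1.5]
gripper_width: 0.274
grip_force: 30.0
```

```bash
python3 - <<'E'
from h import *
z=bot.get_state()['position'][2]+.0483
im,cm=look('wrist',800,zs=(z,.006),name='w5'); s=bot.get_state(); print(z,s['t'],s['position'].round(4),np.degrees(np.arctan2(s['eef_rot'][1,1],s['eef_rot'][0,1])),s['gripper_width'])
E
```

```text
wrist orange px [322. 305.] [470.5 152.4] 10.5 MIRROR (32, 20)
wrist orange px [319. 237.] [460.2 192.9] 99.2 MIRROR (28, 24)
0.08367669439056248 10.4 [0.4634 0.1777 0.0355] 9.09985293592776 0.27318963349955216
```

View pics/w5.png

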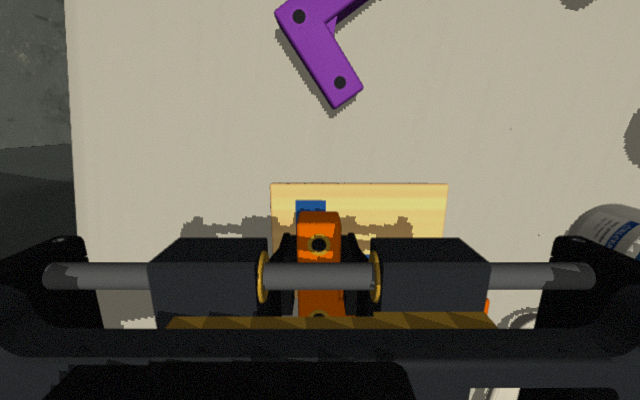

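The held short leg ends at about (319,215), aligned with the jig board, whose edge is level at v=184. Now I'll lower it.

Request:
servo_tool:
  moves:
    - [[1,0,0,-0.015,0,0,0],[1,0,0,-0.015,0,0,0],[1,0,0,-0.012,0,0,0],[1,0,0,-0.006,0,0,0],[1,0,0,-0.003,0,0,0]]

```text
t: 10.9
position: [0.4631, 0.1776, -0.0161]
eef_rot: [[-0.157, 0.988, -0.001], [0.988, 0.157, -0.0], [-0.0, -0.001, -1.0]]
wrist_force: [0.6, 0.6, -0.4]
gripper_width: 0.275
grip_force: 30.0
```

Request:
servo_tool:
  moves:
    - [[1,0,0,-0.001,0,0,0],[1,0,0,-0.001,0,0,0]]

```text
t: 11.1
position: [0.464, 0.1783, -0.0169]
eef_rot: [[-0.158, 0.987, 0.001], [0.987, 0.158, 0.0], [0.0, 0.001, -1.0]]
wrist_force: [-0.2, -0.5, -0.4]
gripper_width: 0.274
grip_force: 30.0
```

Request:
servo_tool:
  moves:
    - [[1,0,0,-0.001,0,0,0],[1,0.0003,-0.002,0,0,0,0],[1,0.0003,-0.002,0,0,0,0],[1,0.0003,-0.002,0,0,0,0]]

```text
t: 11.5
position: [0.4645, 0.1721, -0.0182]
eef_rot: [[-0.158, 0.987, 0.0], [0.987, 0.158, 0.0], [-0.0, 0.0, -1.0]]
wrist_force: [-0.2, -1.2, -0.5]
gripper_width: 0.273
grip_force: 30.0
```

Request:
servo_tool:
  moves:
    - [[1,0.0002,-0.001,0,0,0,0],[1,0,0,0,0,0,0]]

```text
t: 11.7
position: [0.4647, 0.1711, -0.0182]
eef_rot: [[-0.158, 0.987, 0.0], [0.987, 0.158, 0.0], [-0.0, 0.0, -1.0]]
wrist_force: [-0.6, 0.3, -0.5]
gripper_width: 0.271
grip_force: 30.0
```

Request:
servo_tool:
  moves:
    - [[1,0.0002,-0.001,0,0,0,0],[1,0,0,0,0,0,0]]

```text
t: 11.9
position: [0.4648, 0.171, -0.0182]
eef_rot: [[-0.158, 0.987, 0.0], [0.987, 0.158, 0.001], [0.001, 0.0, -1.0]]
wrist_force: [-0.2, 4.1, 1.6]
gripper_width: 0.275
grip_force: 30.0
```

Request:
servo_tool:
  moves:
    - [[1,-0.002,-0.0003,0,0,0,0],[1,-0.002,-0.0003,0,0,0,0],[1,-0.0015,-0.0002,0,0,0,0],[1,-0.001,-0.0002,0,0,0,0]]

```text
t: 12.3
position: [0.4591, 0.17, -0.0179]
eef_rot: [[-0.158, 0.987, 0.002], [0.987, 0.158, 0.001], [0.001, 0.002, -1.0]]
wrist_force: [2.3, 5.5, -1.1]
gripper_width: 0.272
grip_force: 30.0
```

Request:
servo_tool:
  moves:
    - [[1,-0.001,-0.0002,0,0,0,0],[1,0,0,0,0,0,0]]

```text
t: 12.5
position: [0.4581, 0.1698, -0.0179]
eef_rot: [[-0.158, 0.987, 0.002], [0.987, 0.158, 0.001], [0.001, 0.002, -1.0]]
wrist_force: [1.7, 5.6, 0.4]
gripper_width: 0.274
grip_force: 30.0
```

Request:
servo_tool:
  moves:
    - [[1,-0.001,-0.0002,0,0,0,0],[1,0,0,0,0,0,0]]

```text
t: 12.7
position: [0.4578, 0.1697, -0.0178]
eef_rot: [[-0.158, 0.987, 0.004], [0.987, 0.158, 0.002], [0.001, 0.004, -1.0]]
wrist_force: [2.0, 6.9, -1.8]
gripper_width: 0.272
grip_force: 30.0
```

Request:
servo_tool:
  moves:
    - [[1,-0.001,-0.0002,0,0,0,0],[1,0,0,0,0,0,0]]

```text
t: 12.9
position: [0.4578, 0.1697, -0.0176]
eef_rot: [[-0.158, 0.987, 0.005], [0.987, 0.158, 0.002], [0.001, 0.006, -1.0]]
wrist_force: [5.6, 5.8, -4.3]
gripper_width: 0.273
grip_force: 30.0
```

Request:
servo_tool:
  moves:
    - [[1,-0.001,-0.0002,0,0,0,0],[1,0,0,0,0,0,0]]

```text
t: 13.1
position: [0.4577, 0.1696, -0.0173]
eef_rot: [[-0.158, 0.987, 0.007], [0.987, 0.158, 0.002], [0.001, 0.008, -1.0]]
wrist_force: [7.8, 6.7, -6.4]
gripper_width: 0.27
grip_force: 30.0
```

Both stops are felt (about 8 N in x and 7 N in y). I'll release, rise and check.

Request:
servo_tool:
  moves:
    - [[0.3,0,0,0,0,0,0],[0.3,0,0,0,0,0,0],[0.3,0,0,0,0,0,0],[0.3,0,0,0,0,0,0],[0.3,0,0,0.01,0,0,0]]

```text
t: 13.6
position: [0.4525, 0.1679, -0.0094]
eef_rot: [[-0.158, 0.987, -0.003], [0.987, 0.158, -0.001], [-0.0, -0.003, -1.0]]
wrist_force: [1.1, -0.7, 0.3]
gripper_width: 0.638
grip_force: 0.0
```

Request:
servo_tool:
  moves:
    - [[0,0,0,0.04,0,0,0],[0,0,-0.03,0.05,0,0,0],[0,0.01,-0.04,0.05,0,0,0],[0,0.02,-0.03,0.02,0,0,0],[0,0,0,0,0,0,0]]

```text
t: 14.1
position: [0.4868, 0.0789, 0.1385]
eef_rot: [[-0.155, 0.988, 0.01], [0.988, 0.155, -0.001], [-0.003, 0.01, -1.0]]
wrist_force: [0.0, -0.3, 0.3]
gripper_width: 0.983
grip_force: 0.0
```

```bash
python3 - <<'E'
from h import *
im,cm=look('wrist',500,zs=(.03,.006)); s=bot.get_state(); print(s['t'],s['position'].round(4))
cv2.imwrite('pics/w6.png',np.vstack([cv2.resize(im[0:200,200:440],None,fx=2.2,fy=2.2)])[:,:,::-1])
E
```

```text
wrist orange px [334. 123.] [500.4 166.4] 11.3 ok (110, 70)
wrist blue px [572. 110.] [745.  207.5] 23.5 MIRROR (71, 70)
14.15 [0.4843 0.0804 0.136 ]
```

View pics/w6.png

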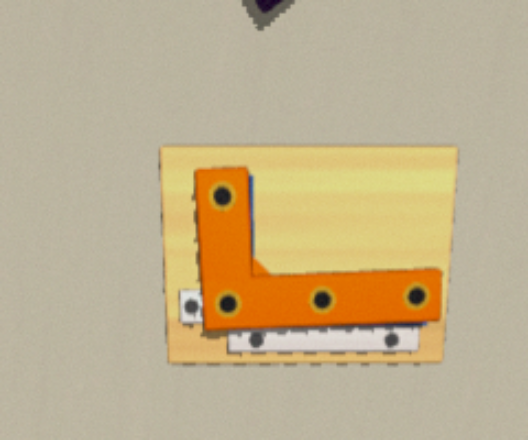

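The crop shows the brace in place but yawed about 2°: a thin blue strip appears at the far end of the long leg, near (425,322). I'll press that end home with shut fingers.

Request:
servo_tool:
  moves:
    - [[1,0.015,0.033,0,0,0,0],[1,0.015,0.033,0,0,0,0],[1,0.015,0.034,0,0,0,0],[1,0,0,-0.02,0,0,0],[1,0,0,-0.03,0,0,0]]

```text
t: 14.65
position: [0.5272, 0.1842, 0.0832]
eef_rot: [[-0.161, 0.987, 0.002], [0.987, 0.161, 0.001], [0.0, 0.002, -1.0]]
wrist_force: [-0.3, 0.2, -0.1]
gripper_width: 0.626
grip_force: 0.0
```

Request:
servo_tool:
  moves:
    - [[1,0,0,-0.03,0,0,0],[1,0,0,-0.02,0,0,0],[1,0,0,0,0,0,0],[1,0,0,0,0,0,0],[1,0,0,-0.01,0,0,0]]

```text
t: 15.15
position: [0.5291, 0.1827, 0.0255]
eef_rot: [[-0.158, 0.987, 0.005], [0.987, 0.158, 0.001], [0.0, 0.005, -1.0]]
wrist_force: [0.1, 0.2, 1.2]
gripper_width: 0.171
grip_force: 0.0
```

Request:
servo_tool:
  moves:
    - [[1,0,0,-0.02,0,0,0],[1,0,0,-0.015,0,0,0],[1,0,0,-0.008,0,0,0],[1,0,0,0,0,0,0]]

```text
t: 15.55
position: [0.5258, 0.1816, -0.0212]
eef_rot: [[-0.158, 0.987, -0.002], [0.987, 0.158, -0.0], [-0.0, -0.002, -1.0]]
wrist_force: [-0.6, 0.0, -0.6]
gripper_width: 0.003
grip_force: 0.0
```

Request:
servo_tool:
  moves:
    - [[1,0.0005,-0.003,0,0,0,0],[1,0.0005,-0.003,0,0,0,0],[1,0.0003,-0.002,0,0,0,0],[1,0.0002,-0.001,0,0,0,0],[1,0.0002,-0.001,0,0,0,0]]

```text
t: 16.05
position: [0.5289, 0.1716, -0.0196]
eef_rot: [[-0.158, 0.987, 0.001], [0.987, 0.158, 0.0], [0.0, 0.001, -1.0]]
wrist_force: [-0.3, 0.2, -0.8]
gripper_width: 0.007
grip_force: 0.0
```

Request:
servo_tool:
  moves:
    - [[1,0.0002,-0.001,0,0,0,0],[1,0.0002,-0.001,0,0,0,0],[1,0.0002,-0.001,0,0,0,0]]

```text
t: 16.35
position: [0.5293, 0.1688, -0.0199]
eef_rot: [[-0.158, 0.987, 0.0], [0.987, 0.158, 0.0], [0.0, 0.0, -1.0]]
wrist_force: [-0.6, 0.4, -0.0]
gripper_width: 0.004
grip_force: 0.2
```

Request:
servo_tool:
  moves:
    - [[1,0.0002,-0.001,0,0,0,0],[1,0.0002,-0.001,0,0,0,0]]

```text
t: 16.55
position: [0.5294, 0.1685, -0.0197]
eef_rot: [[-0.157, 0.988, -0.0], [0.988, 0.157, 0.003], [0.003, 0.0, -1.0]]
wrist_force: [-2.8, 9.8, 3.0]
gripper_width: 0.004
grip_force: 5.3
```

Request:
servo_tool:
  moves:
    - [[1,0.0002,-0.001,0,0,0,0],[1,0,0,0,0,0,0]]

```text
t: 16.75
position: [0.5294, 0.1685, -0.0196]
eef_rot: [[-0.157, 0.988, -0.0], [0.988, 0.157, 0.004], [0.004, 0.0, -1.0]]
wrist_force: [-2.4, 11.5, 2.2]
gripper_width: 0.006
grip_force: 5.7
```

Request:
servo_tool:
  moves:
    - [[1,-0.001,0.006,0,0,0,0],[1,0,0,0.03,0,0,0],[1,0,-0.02,0.04,0,0,0],[1,0.03,-0.02,0,0,0,0],[1,0.01,0,0,0,0,0]]

```text
t: 17.25
position: [0.5727, 0.1298, 0.0528]
eef_rot: [[-0.156, 0.988, 0.006], [0.988, 0.156, -0.001], [-0.002, 0.006, -1.0]]
wrist_force: [-0.4, 0.0, 0.5]
gripper_width: 0.005
grip_force: 0.0
```

Request:
servo_tool:
  moves:
    - [[1,0.018,0.026,0,0,0,0],[1,0,0,-0.03,0,0,0],[1,0,0,-0.025,0,0,0],[1,0,0,-0.015,0,0,0],[1,0,0,0,0,0,0]]

```text
t: 17.75
position: [0.5836, 0.1575, -0.0235]
eef_rot: [[-0.158, 0.987, -0.007], [0.987, 0.158, -0.001], [0.0, -0.007, -1.0]]
wrist_force: [-0.9, -1.0, 0.4]
gripper_width: 0.009
grip_force: 0.0
```

Request:
servo_tool:
  moves:
    - [[1,-0.003,-0.0005,0,0,0,0],[1,-0.003,-0.0005,0,0,0,0],[1,-0.002,-0.0003,0,0,0,0],[1,0,0,0,0,0,0]]

```text
t: 18.15
position: [0.5793, 0.1566, -0.0188]
eef_rot: [[-0.158, 0.987, 0.002], [0.987, 0.158, 0.0], [-0.0, 0.002, -1.0]]
wrist_force: [0.2, -0.2, -0.6]
gripper_width: 0.004
grip_force: 0.0
```

Request:
servo_tool:
  moves:
    - [[1,-0.002,-0.0003,0,0,0,0],[1,-0.001,-0.0002,0,0,0,0],[1,0,0,0,0,0,0]]

```text
t: 18.45
position: [0.5758, 0.156, -0.0198]
eef_rot: [[-0.158, 0.987, 0.0], [0.987, 0.158, 0.0], [-0.0, 0.0, -1.0]]
wrist_force: [0.0, 0.9, -0.2]
gripper_width: 0.003
grip_force: 0.0
```

Request:
servo_tool:
  moves:
    - [[1,-0.001,-0.0002,0,0,0,0],[1,-0.001,-0.0002,0,0,0,0],[1,-0.001,-0.0002,0,0,0,0]]

```text
t: 18.75
position: [0.5728, 0.1554, -0.02]
eef_rot: [[-0.158, 0.987, -0.0], [0.987, 0.158, -0.0], [-0.0, -0.0, -1.0]]
wrist_force: [-0.7, -0.7, 0.2]
gripper_width: 0.007
grip_force: 0.0
```

Request:
servo_tool:
  moves:
    - [[1,-0.001,-0.0002,0,0,0,0],[1,-0.001,-0.0002,0,0,0,0]]

```text
t: 18.95
position: [0.5708, 0.155, -0.02]
eef_rot: [[-0.158, 0.987, -0.0], [0.987, 0.158, -0.0], [0.0, -0.0, -1.0]]
wrist_force: [0.6, -0.3, 0.4]
gripper_width: 0.008
grip_force: 0.0
```

Request:
servo_tool:
  moves:
    - [[1,-0.001,-0.0002,0,0,0,0],[1,-0.001,-0.0002,0,0,0,0]]

```text
t: 19.15
position: [0.5688, 0.1546, -0.0199]
eef_rot: [[-0.158, 0.987, 0.0], [0.987, 0.158, -0.0], [-0.0, 0.0, -1.0]]
wrist_force: [-0.1, -0.5, -0.4]
gripper_width: 0.005
grip_force: 0.6
```

Request:
servo_tool:
  moves:
    - [[1,-0.001,-0.0002,0,0,0,0],[1,-0.001,-0.0002,0,0,0,0]]

```text
t: 19.35
position: [0.5688, 0.1546, -0.019]
eef_rot: [[-0.158, 0.987, 0.004], [0.987, 0.158, 0.001], [0.0, 0.004, -1.0]]
wrist_force: [6.3, 1.7, -0.5]
gripper_width: 0.003
grip_force: 3.2
```

Request:
servo_tool:
  moves:
    - [[1,-0.001,-0.0002,0,0,0,0],[1,0,0,0,0,0,0]]

```text
t: 19.55
position: [0.5688, 0.1546, -0.0184]
eef_rot: [[-0.158, 0.987, 0.006], [0.987, 0.158, 0.001], [0.0, 0.006, -1.0]]
wrist_force: [5.5, 2.2, -0.1]
gripper_width: 0.004
grip_force: 3.4
```

Brace A is seated: rigid contact at both stops. Next I'll back off towards the mirrored brace and work out the wrist angles for turning it over.

Request:
servo_tool:
  moves:
    - [[1,0.01,0.0016,0,0,0,0],[0,0,0,0.03,0,0,0],[0,0,0,0.05,0,0,0],[0,-0.01,-0.04,0.05,0,0,0],[0,-0.03,-0.035,0.02,0,0,0]]

```text
t: 20.05
position: [0.542, 0.0897, 0.1231]
eef_rot: [[-0.16, 0.987, 0.007], [0.987, 0.16, -0.0], [-0.001, 0.007, -1.0]]
wrist_force: [1.4, -0.8, 1.6]
gripper_width: 0.282
grip_force: 0.0
```

Request:
servo_tool:
  moves:
    - [[0,0,0,0,0,0,0],[0,0,0,0,0,0,0]]

```text
t: 20.25
position: [0.5383, 0.0894, 0.1192]
eef_rot: [[-0.156, 0.988, 0.001], [0.988, 0.156, 0.0], [0.0, 0.001, -1.0]]
wrist_force: [0.8, -0.7, -0.9]
gripper_width: 0.465
grip_force: 0.0
```

```bash
cat > ik.py <<'E'
import numpy as np
from scipy.spatial.transform import Rotation as Ro
def fr(q): return Ro.from_euler('ZYZYZ',[q[0],q[1]+q[2],q[3],q[4],q[5]]).as_matrix()
CC=Ro.from_euler('z',-90,degrees=True).as_matrix()
def wrist(Rt,q1,a):
    "J4..J6 in deg for tool rotation Rt, base angle and forearm pitch (rad)"
    M=Ro.from_euler('ZY',[q1,a]).as_matrix().T@Rt@CC.T
    return Ro.from_matrix(M).as_euler('ZYZ',degrees=True)
def tool(psi,tilt,beta):
    "tool down with y axis at azimuth psi, then tipped by tilt so that z points to azimuth beta"
    p,b=np.radians([psi,beta])
    R0=np.array([[-np.sin(p),np.cos(p),0],[np.cos(p),np.sin(p),0],[0,0,-1.]])
    k=np.array([np.sin(b),-np.cos(b),0]) # k x (-z) -> beta
    return Ro.from_rotvec(-k*np.radians(tilt)*-1 if np.dot(np.cross(k,[0,0,-1]),[np.cos(b),np.sin(b),0])>0 else -k*np.radians(tilt)).as_matrix()@R0
E
python3 - <<'E'
from h import *; from ik import *
look('wrist',500,zs=(.03,.006)); s=bot.get_state(); q=s['qpos']; print(s['t'],s['position'].round(4),q.round(3))
print((fr(q)@CC-s['eef_rot']).round(2))
for q1 in (-25,-15):
  for a in (100,115,130):
    for sh in (-83,-100,-120,-140):   # azimuth of short leg at the stand-up
      for cam_up in (1,0):
        psi=sh-90 if cam_up else sh+90
        print(q1,a,sh,cam_up,*[wrist(tool(psi,t,sh),np.radians(q1),np.radians(a)).round() for t in (-25,0,65)])
E
```

```text
wrist orange px [280. 127.] [501.6 164.8] 9.0 ok (110, 69)
wrist blue px [531. 112.] [736.8 206.6] 127.4 MIRROR (72, 71)
20.3 [0.5382 0.0899 0.1183] [ 0.021  0.096  1.807  0.     1.24  -0.137]Traceback (most recent call last):
  File "<stdin>", line 3, in <module>
  File "ik.py", line 3, in fr
    def fr(q): return Ro.from_euler('ZYZYZ',[q[0],q[1]+q[2],q[3],q[4],q[5]]).as_matrix()
                      ~~~~~~~~~~~~~^^^^^^^^^^^^^^^^^^^^^^^^^^^^^^^^^^^^^^^^^
  File "scipy/spatial/transform/_rotation.pyx", line 1413, in scipy.spatial.transform._rotation.Rotation.from_euler
ValueError: Expected axis specification to be a non-empty string of upto 3 characters, got ZYZYZ
```

Brace A now measures (501.6, 164.8) at 9.0°, matching the jig. Now to fix the helper.

```bash
cat > ik.py <<'E'
import numpy as np
from scipy.spatial.transform import Rotation as Ro
CC=Ro.from_euler('z',-90,degrees=True).as_matrix()
def fr(q): return (Ro.from_euler('ZYZ',[q[0],q[1]+q[2],q[3]])*Ro.from_euler('YZ',q[4:6])).as_matrix()@CC
def wrist(Rt,q1,a):
    "J4..J6 in deg for tool rotation Rt, base angle and forearm pitch (rad)"
    return Ro.from_matrix(Ro.from_euler('ZY',[q1,a]).as_matrix().T@Rt@CC.T).as_euler('ZYZ',degrees=True)
def tool(psi,tilt,beta):
    "tool down with y axis at azimuth psi, then tipped by tilt so that z points to azimuth beta"
    p,b=np.radians([psi,beta])
    R0=np.array([[-np.sin(p),np.cos(p),0],[np.cos(p),np.sin(p),0],[0,0,-1.]])
    k=np.cross([0,0,-1],[np.cos(b),np.sin(b),0])
    return Ro.from_rotvec(k*np.radians(tilt)).as_matrix()@R0
E
python3 - <<'E'
from h import *; from ik import *
s=bot.get_state(); q=s['qpos']
print(abs(fr(q)-s['eef_rot']).max().round(3))
for q1 in (-25,-10):
  for a in (100,120):
    for sh in (-83,-100,-120,-140):
      for up in (1,0):
        psi=sh-90 if up else sh+90
        print(q1,a,sh,up,*[wrist(tool(psi,t,sh),np.radians(q1),np.radians(a)).round() for t in (-25,0,65)])
E
```

```text
1.975
-25 100 -83 1 [ 21.  94. -33.] [  0.  80. -32.] [-67.  57.  -4.]
-25 100 -83 0 [ 21.  94. 147.] [  0.  80. 148.] [-67.  57. 176.]
-25 100 -100 1 [ 24.  87. -18.] [  0.  80. -15.] [-67.  72.   3.]
-25 100 -100 0 [ 24.  87. 162.] [  0.  80. 165.] [ -67.   72. -177.]
-25 100 -120 1 [25. 79.  0.] [ 0. 80.  5.] [-65.  90.  11.]
-25 100 -120 0 [  25.   79. -180.] [   0.   80. -175.] [ -65.   90. -169.]
-25 100 -140 1 [24. 71. 19.] [ 0. 80. 25.] [-60. 108.  20.]
-25 100 -140 0 [  24.   71. -161.] [   0.   80. -155.] [ -60.  108. -160.]
-25 120 -83 1 [ 22.  75. -40.] [  0.  60. -32.] [-81.  51.  19.]
-25 120 -83 0 [ 22.  75. 140.] [  0.  60. 148.] [ -81.   51. -161.]
-25 120 -100 1 [ 26.  69. -26.] [  0.  60. -15.] [-74.  66.  23.]
-25 120 -100 0 [ 26.  69. 154.] [  0.  60. 165.] [ -74.   66. -157.]
-25 120 -120 1 [29. 61. -9.] [ 0. 60.  5.] [-66.  82.  29.]
-25 120 -120 0 [ 29.  61. 171.] [   0.   60. -175.] [ -66.   82. -151.]
-25 120 -140 1 [29. 53.  9.] [ 0. 60. 25.] [-56.  97.  38.]
-25 120 -140 0 [  29.   53. -171.] [   0.   60. -155.] [ -56.   97. -142.]
-10 100 -83 1 [ 24.  88.
[... 342 characters left out ...]
80. -160.] [ -61.  103. -162.]
-10 100 -140 1 [21. 65. 34.] [ 0. 80. 40.] [-53. 120.  29.]
-10 100 -140 0 [  21.   65. -146.] [   0.   80. -140.] [ -53.  120. -151.]
-10 120 -83 1 [ 26.  70. -28.] [  0.  60. -17.] [-75.  64.  23.]
-10 120 -83 0 [ 26.  70. 152.] [  0.  60. 163.] [ -75.   64. -157.]
-10 120 -100 1 [ 28.  63. -14.] [ 0. 60. -0.] [-68.  78.  28.]
-10 120 -100 0 [ 28.  63. 166.] [  0.  60. 180.] [ -68.   78. -152.]
-10 120 -120 1 [29. 55.  4.] [-0. 60. 20.] [-59.  93.  35.]
-10 120 -120 0 [  29.   55. -176.] [   0.   60. -160.] [ -59.   93. -145.]
-10 120 -140 1 [27. 46. 24.] [ 0. 60. 40.] [-47. 107.  46.]
-10 120 -140 0 [  27.   46. -156.] [   0.   60. -140.] [ -47.  107. -134.]
```

Request:
servo_tool:
  moves:
    - [[0,0.0015,-0.042,0.004,0,0,-0.3],[0,0.0015,-0.043,0.004,0,0,-0.3],[0,0.0015,-0.043,0.004,0,0,-0.3],[0,0.0015,-0.043,0.004,0,0,-0.3],[0,0.0015,-0.043,0.004,0,0,-0.3]]

```text
t: 20.8
position: [0.5456, -0.1246, 0.137]
eef_rot: [[-0.133, 0.991, -0.003], [0.991, 0.133, 0.001], [0.002, -0.002, -1.0]]
wrist_force: [-0.4, 0.2, -0.1]
gripper_width: 0.952
grip_force: 0.0
```

Request:
servo_tool:
  moves:
    - [[0,0.0015,-0.043,0,0,0,-0.3],[0,0.0015,-0.043,0,0,0,-0.2],[0,0.0015,-0.04,0,0,0,0],[0,0,0,0,0,0,0],[0,0,0,0,0,0,0]]

```text
t: 21.3
position: [0.55, -0.2498, 0.1366]
eef_rot: [[-0.122, 0.992, -0.003], [0.992, 0.122, 0.002], [0.003, -0.002, -1.0]]
wrist_force: [-0.5, 0.0, -0.2]
gripper_width: 0.999
grip_force: 0.0
```

```bash
sed -i "s/'z',-90/'z',90/" ik.py; python3 - <<'E'
from h import *; from ik import *
look('wrist',500); s=bot.get_state(); q=s['qpos']; print(s['t'],s['position'].round(4),q.round(3),s['eef_rot'].round(3).tolist())
print(abs(fr(q)-s['eef_rot']).max().round(3))
E
```

```text
wrist orange px [327. 116.] [ 559.1 -178.5] 7.1 MIRROR (109, 69)
wrist blue px [270. 246.] [ 499.9 -324. ] -69.1 MIRROR (44, 23)
21.35 [ 0.5501 -0.2489  0.1368] [-5.560e-01  2.150e-01  1.636e+00  1.000e-03  1.294e+00 -6.800e-01] [[-0.124, 0.992, -0.002], [0.992, 0.124, 0.002], [0.003, -0.002, -1.0]]
0.0
```

Mirrored brace measured at (559, -178.5), 7.1°. I'll tilt 35° on approach so that the 90° turn up needs only about 50° of tilt on the other side.

Request:
servo_tool:
  moves:
    - [[0,-0.007,0.015,-0.01,6.95,0.85,0],[0,-0.007,0.015,-0.015,6.95,0.85,0],[0,-0.007,0.015,-0.02,6.95,0.85,0],[0,-0.007,0.015,-0.02,6.95,0.85,0],[0,-0.007,0.015,-0.022,6.95,0.85,0]]

```text
t: 21.85
position: [0.5162, -0.1732, 0.0518]
eef_rot: [[-0.104, 0.992, -0.07], [0.81, 0.125, 0.573], [0.577, 0.003, -0.817]]
wrist_force: [0.6, -0.4, 0.6]
gripper_width: 1.001
grip_force: 0.0
```

Request:
servo_tool:
  moves:
    - [[0,0,0,0,0,0,0],[0,0,0,0,0,0,0]]

```text
t: 22.05
position: [0.515, -0.1737, 0.0506]
eef_rot: [[-0.101, 0.992, -0.072], [0.813, 0.124, 0.569], [0.574, -0.001, -0.819]]
wrist_force: [1.3, -0.5, 0.0]
gripper_width: 1.004
grip_force: 0.0
```

```bash
python3 - <<'E'
from h import *; from ik import *
s=bot.get_state(); q=s['qpos']; p=s['position'];R=s['eef_rot'];print(s['t'],p.round(4),q.round(3),R[:,2].round(3))
# fit L: wrist centre W=p-L*z must obey planar arm with A,B ; lateral offset .0785
A,B=.414,.537
for L in np.arange(.2,.46,.04):
    W=p-L*R[:,2]; c,s_=np.cos(q[0]),np.sin(q[0]); r=W[0]*c+W[1]*s_; t=-W[0]*s_+W[1]*c
    print(L.round(2),'r',r.round(4),(A*np.sin(q[1])+B*np.sin(q[1]+q[2])).round(4),'t',t.round(4),'z',W[2].round(4),(L-.12+A*np.cos(q[1])+B*np.cos(q[1]+q[2])).round(4))
E
```

```text
22.05 [ 0.515  -0.1737  0.0506] [-0.738  0.526  1.547  0.382  1.559 -0.964] [-0.072  0.569 -0.819]
0.2 r 0.5851 0.6784 t 0.1436 z 0.2143 0.1793
0.24 r 0.6026 0.6784 t 0.1287 z 0.2471 0.2193
0.28 r 0.6201 0.6784 t 0.1138 z 0.2798 0.2593
0.32 r 0.6375 0.6784 t 0.0989 z 0.3126 0.2993
0.36 r 0.655 0.6784 t 0.084 z 0.3454 0.3393
0.4 r 0.6725 0.6784 t 0.0691 z 0.3781 0.3793
0.44 r 0.6899 0.6784 t 0.0542 z 0.4109 0.4193
```

```bash
cat >> ik.py <<'E'
A,B,L,H,OFF=.414,.537,.385,.265,.0785
LIM=np.degrees([[-2.98,2.98],[-.91,2.08],[.09,2.57],[-1.24,4.39],[.2,2.65],[-2.68,2.68]])
def ik(p,R):
    W=np.array(p)-L*R[:,2]; r=np.hypot(*W[:2]); q1=np.arctan2(W[1],W[0])-np.arcsin(OFF/r)
    x=np.sqrt(r*r-OFF**2); z=W[2]-H; c=(x*x+z*z-A*A-B*B)/(2*A*B); q3=np.arccos(c)
    q2=np.arctan2(x,z)-np.arctan2(B*np.sin(q3),A+B*np.cos(q3))
    q=np.r_[np.degrees([q1,q2,q3]),wrist(R,q1,q2+q3)]
    return q,np.minimum(q-LIM[:,0],LIM[:,1]-q).min()
E
python3 - <<'E'
from ik import *
p0=np.array([.5152,-.1741,-.0174]); R0=tool(7.1,-35,-82.9)
print(ik(p0,R0)[0].round())
ex=np.array([.9923,.1236,0]); ey=np.array([.1236,-.9923,0]); ez=np.array([0,0,-1.])
c=np.array([.5591,-.1785,.012])-.055*ex-.035*ey
for be in (-83,-95,-110,-120):
  for f in (45,50,55):
    dR=tool(be+90,f,be)@R0.T
    E=np.array([c+dx*ex+dz*ez for dx in(0,.11) for dz in(-.012,.012)])  # outer edge corners
    X=p0+(E-p0)@dR.T; low=X[:,2].min(); 
    mid=X.mean(0)
    T=np.array([.47,-.17,.002])-[mid[0],mid[1],low]  # put edge middle there
    p1=p0+T
    path=[ik(p0+np.array([0,0,.09])+s*(p1+[0,0,.0]-p0-[0,0,.09]),tool(7.1+s*(be-7.1+90),-35+s*(f+35),-82.9+s*(be+82.9)))[1].round() for s in np.linspace(0,1,6)]
    print(be,f,'TCP',p1.round(3),'q',ik(p1,tool(be+90,f,be))[0].round(),path, 'cornerXY',X[0].round(3))
E
```

```text
[-43.  34.  92.  22.  83. -58.]
-83 45 TCP [ 0.431 -0.208  0.024] q [ -2.   3. 133. -59.  54.  31.] [np.float64(57.0), np.float64(47.0), np.float64(36.0), np.float64(27.0), np.float64(19.0), np.float64(12.0)] cornerXY [ 0.498 -0.131 -0.035]
-83 50 TCP [ 0.431 -0.206  0.026] q [  1.   6. 133. -64.  58.  39.] [np.float64(57.0), np.float64(46.0), np.float64(35.0), np.float64(26.0), np.float64(18.0), np.float64(7.0)] cornerXY [ 0.498 -0.132 -0.039]
-83 55 TCP [ 0.431 -0.204  0.027] q [  4.  10. 132. -69.  62.  46.] [np.float64(57.0), np.float64(45.0), np.float64(34.0), np.float64(25.0), np.float64(18.0), np.float64(2.0)] cornerXY [ 0.498 -0.134 -0.043]
-95 45 TCP [ 0.424 -0.199  0.024] q [ -1.   9. 126. -53.  63.  37.] [np.float64(57.0), np.float64(46.0), np.float64(36.0), np.float64(28.0), np.float64(23.0), np.float64(18.0)] cornerXY [ 0.507 -0.128 -0.035]
-95 50 TCP [ 0.424 -0.198  0.026] q [  2.  13. 125. -56.  66.  43.] [np.float64(57.0), np.float64(45.0), np.float64(35.0), np.float64(27.0), np.float64(23.0), np.float64(15.0)] cornerXY [ 0.507 -0.13  -0.039]
-95 55 TCP [ 0.425 -0.196
[... 743 characters left out ...]
), np.float64(29.0), np.float64(21.0)] cornerXY [ 0.518 -0.131 -0.043]
-120 45 TCP [ 0.416 -0.177  0.024] q [ -2.  21. 111. -40.  77.  47.] [np.float64(57.0), np.float64(44.0), np.float64(34.0), np.float64(30.0), np.float64(31.0), np.float64(31.0)] cornerXY [ 0.527 -0.129 -0.035]
-120 50 TCP [ 0.417 -0.176  0.026] q [  0.  25. 108. -42.  81.  50.] [np.float64(57.0), np.float64(43.0), np.float64(34.0), np.float64(30.0), np.float64(32.0), np.float64(29.0)] cornerXY [ 0.527 -0.13  -0.039]
-120 55 TCP [ 0.418 -0.174  0.027] q [  2.  29. 106. -44.  84.  53.] [np.float64(57.0), np.float64(43.0), np.float64(33.0), np.float64(30.0), np.float64(33.0), np.float64(27.0)] cornerXY [ 0.526 -0.132 -0.043]
```

Request:
servo_tool:
  moves:
    - [[0,0,0,-0.02,0,0,0],[0,0,0,-0.02,0,0,0],[0,0,0,-0.015,0,0,0],[0,0,0,-0.01,0,0,0],[0,0,0,-0.003,0,0,0]]

```text
t: 22.55
position: [0.5146, -0.1743, -0.0177]
eef_rot: [[-0.101, 0.992, -0.071], [0.812, 0.123, 0.57], [0.575, -0.0, -0.818]]
wrist_force: [1.0, 0.0, 0.5]
gripper_width: 1.001
grip_force: 0.0
```

Request:
servo_tool:
  moves:
    - [[1,0,0,0,0,0,0],[1,0,0,0,0,0,0],[1,0,0,0,0,0,0],[1,0,0,0,0,0,0],[1,0,0,0,0,0,0]]

```text
t: 23.05
position: [0.5155, -0.1753, -0.0161]
eef_rot: [[-0.102, 0.992, -0.069], [0.813, 0.123, 0.569], [0.573, 0.002, -0.819]]
wrist_force: [-0.2, 1.4, -1.3]
gripper_width: 0.631
grip_force: 0.0
```

Request:
servo_tool:
  moves:
    - [[1,0,0,0,0,0,0],[1,0,0,0,0,0,0],[1,0,0,0,0,0,0],[1,0,0,0,0,0,0],[1,0,0,0,0,0,0]]

```text
t: 23.55
position: [0.5153, -0.175, -0.0164]
eef_rot: [[-0.101, 0.992, -0.07], [0.813, 0.123, 0.569], [0.574, 0.001, -0.819]]
wrist_force: [0.9, 0.0, 0.5]
gripper_width: 0.274
grip_force: 30.0
```

Request:
servo_tool:
  moves:
    - [[1,0,0,0.01,0,0,0],[1,0,0,0.02,0,0,0],[1,-0.01,-0.001,0.03,0,0,-6.7],[1,-0.02,-0.001,0.02,0,0,-6.8],[1,-0.02,-0.001,0.01,0,0,-6.8]]

```text
t: 24.05
position: [0.4659, -0.1793, 0.0759]
eef_rot: [[0.189, 0.973, 0.137], [0.798, -0.233, 0.555], [0.572, 0.004, -0.82]]
wrist_force: [0.2, -0.7, -0.3]
gripper_width: 0.275
grip_force: 30.0
```

Request:
servo_tool:
  moves:
    - [[1,-0.015,-0.002,0.01,0,0,-6.8],[1,-0.015,-0.002,0,-7.69,2.8,0],[1,-0.015,-0.001,0,-7.69,2.8,0],[1,0,0,0,-7.69,2.8,0],[1,0,0,0,-7.69,2.8,0]]

```text
t: 24.55
position: [0.4207, -0.1844, 0.0857]
eef_rot: [[0.344, 0.939, 0.017], [0.938, -0.344, 0.03], [0.034, 0.006, -0.999]]
wrist_force: [-0.2, 0.4, -1.2]
gripper_width: 0.272
grip_force: 30.0
```

Request:
servo_tool:
  moves:
    - [[1,0,0,0,-7.69,2.8,0],[1,0,0,0,-7.69,2.8,0],[1,0,0,0,-7.69,2.8,0],[1,0,0,0,-7.69,2.8,0],[1,0,0,0,-7.69,2.8,0]]

```text
t: 25.05
position: [0.4219, -0.1827, 0.0857]
eef_rot: [[0.269, 0.94, -0.209], [0.73, -0.34, -0.592], [-0.628, 0.006, -0.778]]
wrist_force: [0.2, 0.1, -1.3]
gripper_width: 0.27
grip_force: 30.0
```

Request:
servo_tool:
  moves:
    - [[1,0,0,0,-7.69,2.8,0],[1,0,0,0,-7.69,2.8,0],[1,0,0,0,0,0,0],[1,0,0,0,0,0,0]]

```text
t: 25.45
position: [0.4199, -0.1825, 0.0826]
eef_rot: [[0.194, 0.94, -0.28], [0.541, -0.34, -0.769], [-0.818, -0.002, -0.575]]
wrist_force: [-0.1, -0.3, -1.0]
gripper_width: 0.276
grip_force: 30.0
```

```bash
python3 - <<'E'
from h import *; from ik import *
s=bot.get_state(); p=s['position'];R=s['eef_rot'];print(s['t'],p.round(4),s['qpos'].round(2),R.round(3).tolist(), s['gripper_width'])
p0=np.array([.5153,-.175,-.0165]); dR=R@tool(7.1,-35,-82.9).T
ex=np.array([.9923,.1236,0]); ey=np.array([.1236,-.9923,0]); ez=np.array([0,0,-1.])
c=np.array([.5591,-.1785,.012])-.055*ex-.035*ey
E=np.array([c+dx*ex+dz*ez for dx in(0,.11) for dz in(-.012,.012)])
print((p+(E-p0)@dR.T).round(4))
im=bot.read_camera('scene'); cv2.imwrite('pics/s7.png',cv2.resize(im[120:320,220:520],None,fx=2.2,fy=2.2)[:,:,::-1])
E
```

```text
25.45 [ 0.4199 -0.1825  0.0826] [ 0.05  0.37  1.91 -0.86  1.44  0.79] [[0.194, 0.94, -0.28], [0.541, -0.34, -0.769], [-0.818, -0.002, -0.575]] 0.2758575920456165
[[ 0.4224 -0.1402  0.0566]
 [ 0.4142 -0.1628  0.0566]
 [ 0.5259 -0.1777  0.0563]
 [ 0.5177 -0.2002  0.0563]]
```

View pics/s7.png

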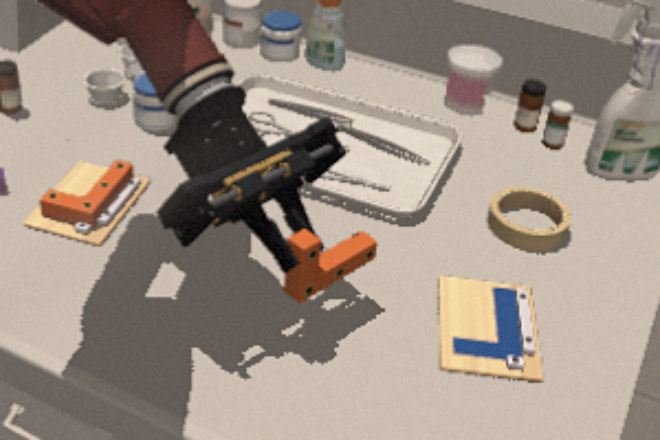

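The brace is held upright with its short leg up, at about (310,260), above free bench. I'll lower it onto its long edge.

Request:
servo_tool:
  moves:
    - [[1,0,0,-0.015,0,0,0],[1,0,0,-0.02,0,0,0],[1,0,0,-0.012,0,0,0],[1,0,0,-0.006,0,0,0],[1,0,0,-0.001,0,0,0]]

```text
t: 26.0
position: [0.42, -0.1835, 0.0295]
eef_rot: [[0.197, 0.94, -0.28], [0.539, -0.342, -0.77], [-0.819, 0.0, -0.574]]
wrist_force: [-0.6, 0.2, -0.8]
gripper_width: 0.278
grip_force: 30.0
```

Request:
servo_tool:
  moves:
    - [[1,0,0,-0.001,0,0,0],[1,0,0,-0.001,0,0,0]]

```text
t: 26.2
position: [0.4209, -0.1831, 0.0281]
eef_rot: [[0.197, 0.94, -0.278], [0.539, -0.341, -0.77], [-0.819, 0.002, -0.574]]
wrist_force: [0.2, 0.1, -1.1]
gripper_width: 0.272
grip_force: 30.0
```

Request:
servo_tool:
  moves:
    - [[1,0,0,-0.001,0,0,0],[1,0,0,-0.001,0,0,0]]

```text
t: 26.4
position: [0.4206, -0.183, 0.0258]
eef_rot: [[0.196, 0.94, -0.279], [0.539, -0.341, -0.77], [-0.819, 0.001, -0.574]]
wrist_force: [-0.4, -0.2, -1.8]
gripper_width: 0.274
grip_force: 30.0
```

Request:
servo_tool:
  moves:
    - [[1,0,0,-0.0007,0,0,0],[0.6,0,0,0,0,0,0],[0.6,0,0,0,0,0,0],[0.4,0,0,0,0,0,0],[0.4,0,0,0,0,0,0]]

```text
t: 26.9
position: [0.4203, -0.1831, 0.0249]
eef_rot: [[0.196, 0.94, -0.279], [0.539, -0.341, -0.77], [-0.819, 0.0, -0.573]]
wrist_force: [-0.1, -0.2, 0.1]
gripper_width: 0.497
grip_force: 0.0
```

Request:
servo_tool:
  moves:
    - [[0.4,0,0,0,0,0,0],[0.4,0,0,0,0,0,0]]

```text
t: 27.1
position: [0.4203, -0.1831, 0.0249]
eef_rot: [[0.196, 0.94, -0.279], [0.539, -0.341, -0.77], [-0.819, 0.0, -0.573]]
wrist_force: [0.3, 0.4, 0.4]
gripper_width: 0.587
grip_force: 0.0
```

Released and standing. I'll back out along the tool axis, straighten up, and go round to the far side to tip the brace over.

Request:
servo_tool:
  moves:
    - [[0.4,0.003,0.008,0.006,0,0,0],[0.4,0.006,0.017,0.013,0,0,0],[0.4,0.007,0.021,0.015,0,0,0],[1,0,0,0.03,0,0,0],[1,0,0,0.03,0,0,0]]

```text
t: 27.6
position: [0.4365, -0.136, 0.1199]
eef_rot: [[0.194, 0.941, -0.279], [0.539, -0.34, -0.771], [-0.819, -0.0, -0.573]]
wrist_force: [1.1, 1.2, -0.5]
gripper_width: 0.494
grip_force: 0.0
```

Request:
servo_tool:
  moves:
    - [[1,0,0,0,7.38,-2.69,0],[1,0,0,0,7.38,-2.69,0],[1,0,0,0,7.38,-2.69,0],[1,-0.004,-0.01,0,7.38,-2.69,0],[1,-0.005,-0.014,0,7.38,-2.69,0]]

```text
t: 28.1
position: [0.429, -0.1603, 0.1209]
eef_rot: [[0.328, 0.941, -0.085], [0.907, -0.338, -0.252], [-0.266, 0.006, -0.964]]
wrist_force: [-0.6, 0.9, 1.1]
gripper_width: 0.057
grip_force: 0.0
```

Request:
servo_tool:
  moves:
    - [[1,-0.005,-0.014,0,7.38,-2.69,0],[1,-0.005,-0.014,0,7.38,-2.69,0],[1,0,0,-0.01,0,0,0],[1,0,0,0,0,0,0]]

```text
t: 28.5
position: [0.4158, -0.1902, 0.1082]
eef_rot: [[0.347, 0.938, -0.001], [0.938, -0.347, -0.0], [-0.001, -0.0, -1.0]]
wrist_force: [-1.0, 1.0, -0.8]
gripper_width: 0.002
grip_force: 0.0
```

```bash
python3 - <<'E'
from h import *
s=bot.get_state(); print(s['t'],s['position'].round(4),s['eef_rot'].round(3).tolist(),s['gripper_width'])
im=bot.read_camera('scene'); cv2.imwrite('pics/s8.png',cv2.resize(im[150:300,250:450],None,fx=2.5,fy=2.5)[:,:,::-1])
E
```

```text
28.5 [ 0.4158 -0.1902  0.1082] [[0.347, 0.938, -0.001], [0.938, -0.347, -0.0], [-0.001, -0.0, -1.0]] 0.0019476558250204892
```

View pics/s8.png

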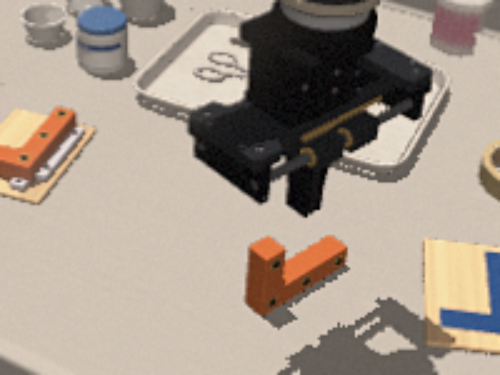

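The brace stands free, short leg up at about (262,270), with the shut fingers on its far side. That was one picture over my allowance, so from here I'll use numeric checks only. Next: lower and tip it over.

Request:
servo_tool:
  moves:
    - [[1,0,0,-0.02,0,0,0],[1,0,0,-0.03,0,0,0],[1,0,0,-0.025,0,0,0],[1,0,0,-0.012,0,0,0],[1,0,0,0,0,0,0]]

```text
t: 29.05
position: [0.4165, -0.1861, 0.0201]
eef_rot: [[0.338, 0.941, -0.003], [0.941, -0.338, 0.001], [0.0, -0.003, -1.0]]
wrist_force: [-1.1, 0.6, 0.8]
gripper_width: 0.005
grip_force: 0.0
```

Request:
servo_tool:
  moves:
    - [[1,0.0027,0.0075,0,0,0,0],[1,0.0027,0.0075,0,0,0,0],[1,0.0034,0.0094,0,0,0,0],[1,0.0034,0.0094,0,0,0,0],[1,0.0034,0.0094,0,0,0,0]]

```text
t: 29.55
position: [0.4335, -0.1451, 0.0224]
eef_rot: [[0.342, 0.94, 0.002], [0.94, -0.342, -0.001], [-0.001, 0.002, -1.0]]
wrist_force: [-0.0, -0.4, 1.2]
gripper_width: 0.002
grip_force: 0.0
```

Request:
servo_tool:
  moves:
    - [[1,0.0034,0.0094,0,0,0,0],[1,0,0,0,0,0,0],[1,-0.007,-0.019,0.02,0,0,0],[0,-0.014,-0.038,0.05,0,0,0],[0,-0.014,-0.038,0.05,0,0,0]]

```text
t: 30.05
position: [0.4064, -0.2145, 0.12]
eef_rot: [[0.341, 0.94, -0.001], [0.94, -0.341, 0.0], [-0.0, -0.001, -1.0]]
wrist_force: [1.7, -0.5, -0.1]
gripper_width: 0.111
grip_force: 0.0
```

Request:
servo_tool:
  moves:
    - [[0,0.01,0,0,0,0,8],[0,0.01,0,0,0,0,8],[0,0,0,0,0,0,0],[0,0,0,0,0,0,0]]

```text
t: 30.45
position: [0.427, -0.2143, 0.1191]
eef_rot: [[0.073, 0.997, 0.0], [0.997, -0.073, -0.0], [-0.0, 0.0, -1.0]]
wrist_force: [0.7, 0.8, -0.2]
gripper_width: 0.463
grip_force: 0.0
```

```bash
python3 - <<'E'
from h import *
look('wrist',400); s=bot.get_state(); print(s['t'],s['position'].round(4),s['eef_rot'].round(3).tolist()); look('top',150)
E
```

```text
wrist orange px [359. 107.] [ 486.5 -124.6] -20.3 ok (109, 69)
30.5 [ 0.4269 -0.2142  0.119 ] [[0.073, 0.997, 0.0], [0.997, -0.073, 0.0], [0.0, 0.0, -1.0]]
top orange px [381. 316.] [ 205.1 -196.2] -32.1 ok (698, 214)
top orange px [357. 236.] [ 487.1 -125. ] -20.2 ok (108, 69)
top orange px [270. 227.] [502.5 164.9] 8.9 ok (111, 70)
top orange px [233.  42.] [1162.4  318.5] -27.0 ok (304, 94)
top orange px [197.  26.] [1203.9  449.5] -88.7 MIRROR (284, 220)
top orange px [159.  41.] [1156.   578.1] 29.8 ok (315, 77)
```

Flipped: the brace now reads "ok" at (486.6, -124.7), -20.3° in both cameras. Now a normal pick.

Request:
servo_tool:
  moves:
    - [[0,0.008,0.0386,0,0,0,-5.4],[0,0.008,0.0386,0,0,0,-5.4],[0,0.0075,0.0385,-0.01,0,0,-5.3],[0,0,0,-0.03,0,0,0],[0,0,0,-0.03,0,0,0]]

```text
t: 31.05
position: [0.4516, -0.0976, 0.0494]
eef_rot: [[0.343, 0.939, 0.003], [0.939, -0.343, -0.002], [-0.001, 0.004, -1.0]]
wrist_force: [-0.3, 0.9, -1.1]
gripper_width: 0.971
grip_force: 0.0
```

Request:
servo_tool:
  moves:
    - [[0,0,0,-0.03,0,0,0],[0,0,0,-0.02,0,0,0],[0.3,0,0,-0.015,0,0,0],[0.5,0,0,-0.0085,0,0,0],[1,0,0,0,0,0,0]]

```text
t: 31.55
position: [0.4496, -0.0983, -0.0251]
eef_rot: [[0.344, 0.939, -0.001], [0.939, -0.344, 0.0], [-0.0, -0.001, -1.0]]
wrist_force: [-0.2, 0.3, 0.2]
gripper_width: 0.808
grip_force: 0.0
```

Request:
servo_tool:
  moves:
    - [[1,0,0,0,0,0,0],[1,0,0,0,0,0,0],[1,0,0,0,0,0,0],[1,0,0,0,0,0,0],[1,0,0,0,0,0,0]]

```text
t: 32.05
position: [0.4513, -0.0989, -0.0235]
eef_rot: [[0.344, 0.939, 0.002], [0.939, -0.344, -0.001], [-0.001, 0.002, -1.0]]
wrist_force: [-0.2, -0.3, -0.2]
gripper_width: 0.352
grip_force: 0.0
```

Request:
servo_tool:
  moves:
    - [[1,0,0,0,0,0,0],[1,0,0,0,0,0,0]]

```text
t: 32.25
position: [0.4512, -0.0989, -0.0237]
eef_rot: [[0.344, 0.939, 0.001], [0.939, -0.344, -0.001], [-0.001, 0.002, -1.0]]
wrist_force: [-0.1, -0.2, 2.1]
gripper_width: 0.273
grip_force: 30.0
```

Request:
servo_tool:
  moves:
    - [[1,0,0,0.015,0,0,0],[1,0,0,0.025,0,0,0],[1,0.0046,-0.0151,0.025,0,0,4.8],[1,0.01,-0.04,0,0,0,7],[1,0.01,-0.04,0,0,0,7]]

```text
t: 32.75
position: [0.4767, -0.1948, 0.0422]
eef_rot: [[0.016, 1.0, 0.003], [1.0, -0.016, -0.002], [-0.002, 0.003, -1.0]]
wrist_force: [0.2, 0.1, -0.6]
gripper_width: 0.274
grip_force: 30.0
```

Request:
servo_tool:
  moves:
    - [[1,0.01,-0.04,0,0,0,7],[1,0.01,-0.04,0,0,0,7],[1,0.01,-0.04,0,0,0,7],[1,0,0,0,0,0,0],[1,0,0,0,0,0,0]]

```text
t: 33.25
position: [0.505, -0.3142, 0.0402]
eef_rot: [[-0.334, 0.942, 0.0], [0.942, 0.334, 0.001], [0.001, 0.001, -1.0]]
wrist_force: [-0.9, 1.5, -0.8]
gripper_width: 0.275
grip_force: 30.0
```

```bash
python3 - <<'E'
from h import *
s=bot.get_state(); print(s['t'],s['position'].round(4),s['eef_rot'].round(3).tolist(),s['gripper_width'])
for n in ('top','wrist'):
    cm=cam(n); im=bot.read_camera(n)
    for col,z in(('jig',.006),('orange',s['position'][2]+.0477),('blue',.006)):
        for c in blobs(im,col,60):
            P=(plane(cm,c,z)*1000).astype(np.float32); b=cv2.minAreaRect(P)
            if abs(b[0][0]-530)<120 and abs(b[0][1]+320)<130: print(n,col,np.round(b[0],1),np.round(b[1]),round(b[2],1))
E
```

```text
33.25 [ 0.505  -0.3142  0.0402] [[-0.334, 0.942, 0.0], [0.942, 0.334, 0.001], [0.001, 0.001, -1.0]] 0.2750782722959614
top jig [ 551.9 -292.9] [102.  53.] 20.5
wrist jig [ 483.2 -340.3] [18. 22.] 22.4
wrist jig [ 644.2 -265.3] [39. 39.] 53.4
wrist jig [ 421.3 -302.7] [11. 26.] 73.9
wrist jig [ 431.8 -290.3] [13. 17.] 66.5
wrist jig [ 431.3 -276.3] [ 8. 18.] 39.7
wrist jig [ 440.6 -257. ] [28. 22.] 38.3
wrist jig [ 477.6 -226.7] [14. 21.] 73.7
wrist jig [ 443.  -233.7] [48. 30.] 6.0
wrist jig [ 410.5 -234.3] [10.  9.] 25.3
wrist jig [ 481.4 -192. ] [8. 7.] 27.2
wrist jig [ 541.6 -240.7] [249. 167.] 33.6
wrist jig [ 440.2 -190.1] [42. 20.] 77.9
wrist orange [ 516.8 -335.9] [33. 17.] 19.5
wrist orange [ 499.3 -299. ] [24. 29.] 19.6
wrist blue [ 495.6 -313.6] [23. 22.] 19.8
```

Aligned: brace at 19.5°, paint at 19.8°, offset about 8 mm as intended. I'll lower it and push home.

Request:
servo_tool:
  moves:
    - [[1,0,0,-0.015,0,0,0],[1,0,0,-0.018,0,0,0],[1,0,0,-0.014,0,0,0],[1,0,0,-0.006,0,0,0],[1,0,0,-0.003,0,0,0]]

```text
t: 33.85
position: [0.505, -0.3129, -0.0162]
eef_rot: [[-0.338, 0.941, 0.0], [0.941, 0.338, 0.001], [0.001, 0.0, -1.0]]
wrist_force: [-0.5, -0.5, -0.5]
gripper_width: 0.272
grip_force: 30.0
```

Request:
servo_tool:
  moves:
    - [[1,0,0,-0.001,0,0,0],[1,0,0,-0.001,0,0,0]]

```text
t: 34.05
position: [0.5062, -0.3143, -0.0163]
eef_rot: [[-0.337, 0.941, 0.002], [0.941, 0.337, -0.001], [-0.002, 0.002, -1.0]]
wrist_force: [0.5, -0.2, -1.3]
gripper_width: 0.27
grip_force: 30.0
```

Request:
servo_tool:
  moves:
    - [[1,0.0007,-0.0019,0,0,0,0],[1,0.0007,-0.0019,0,0,0,0],[1,0.0005,-0.0014,0,0,0,0]]

```text
t: 34.35
position: [0.5079, -0.3197, -0.0164]
eef_rot: [[-0.337, 0.941, 0.002], [0.942, 0.337, -0.001], [-0.001, 0.002, -1.0]]
wrist_force: [-0.0, -0.0, -1.5]
gripper_width: 0.276
grip_force: 30.0
```

Request:
servo_tool:
  moves:
    - [[1,0.0003,-0.0009,0,0,0,0],[1,0.0003,-0.0009,0,0,0,0]]

```text
t: 34.55
position: [0.5078, -0.3204, -0.017]
eef_rot: [[-0.337, 0.941, 0.001], [0.941, 0.337, 0.001], [0.001, 0.001, -1.0]]
wrist_force: [-2.7, 4.2, 0.2]
gripper_width: 0.273
grip_force: 30.0
```

Request:
servo_tool:
  moves:
    - [[1,-0.0019,-0.0007,0,0,0,0],[1,-0.0019,-0.0007,0,0,0,0],[1,-0.0014,-0.0005,0,0,0,0],[1,0,0,0,0,0,0]]

```text
t: 34.95
position: [0.5024, -0.3224, -0.0172]
eef_rot: [[-0.337, 0.941, 0.001], [0.941, 0.337, 0.001], [0.0, 0.001, -1.0]]
wrist_force: [-0.2, 2.8, -1.2]
gripper_width: 0.272
grip_force: 30.1
```

Request:
servo_tool:
  moves:
    - [[1,-0.0009,-0.0003,0,0,0,0],[1,0,0,0,0,0,0]]

```text
t: 35.15
position: [0.5018, -0.3228, -0.0171]
eef_rot: [[-0.337, 0.941, 0.001], [0.941, 0.337, 0.001], [0.0, 0.001, -1.0]]
wrist_force: [0.3, 3.5, -0.3]
gripper_width: 0.271
grip_force: 30.1
```

Request:
servo_tool:
  moves:
    - [[1,-0.0009,-0.0003,0,0,0,0],[1,0,0,0,0,0,0]]

```text
t: 35.35
position: [0.501, -0.3232, -0.017]
eef_rot: [[-0.337, 0.941, 0.001], [0.941, 0.337, 0.0], [-0.0, 0.001, -1.0]]
wrist_force: [-0.2, 4.3, -1.2]
gripper_width: 0.274
grip_force: 30.1
```

Request:
servo_tool:
  moves:
    - [[1,-0.0009,-0.0003,0,0,0,0],[1,0,0,0,0,0,0]]

```text
t: 35.55
position: [0.5006, -0.3234, -0.0169]
eef_rot: [[-0.337, 0.941, 0.002], [0.941, 0.337, 0.0], [-0.0, 0.002, -1.0]]
wrist_force: [1.7, 5.3, -1.6]
gripper_width: 0.272
grip_force: 30.1
```

Request:
servo_tool:
  moves:
    - [[0.4,0,0,0,0,0,0],[0.4,0,0,0,0,0,0],[0.4,0,0,0,0,0,0],[0.4,0,0,0,0,0,0],[0.4,0,0,0.01,0,0,0]]

```text
t: 36.05
position: [0.4992, -0.3232, -0.0079]
eef_rot: [[-0.337, 0.942, -0.0], [0.942, 0.337, 0.002], [0.002, 0.0, -1.0]]
wrist_force: [-0.3, -0.1, 0.6]
gripper_width: 0.578
grip_force: 0.0
```

Request:
servo_tool:
  moves:
    - [[0.4,0,0,0.03,0,0,0],[1,0.01,0,0.03,0,0,0],[1,0.03,0.012,0,0,0,0],[1,0.03,0.012,0,0,0,0],[1,0,0,0,0,0,0]]

```text
t: 36.55
position: [0.5738, -0.2988, 0.0549]
eef_rot: [[-0.339, 0.941, 0.005], [0.941, 0.339, -0.001], [-0.003, 0.004, -1.0]]
wrist_force: [-1.2, -1.3, -0.7]
gripper_width: 0.323
grip_force: 0.0
```

Request:
servo_tool:
  moves:
    - [[1,0,0,0,0,0,0],[1,0,0,0,0,0,0]]

```text
t: 36.75
position: [0.5693, -0.2999, 0.053]
eef_rot: [[-0.337, 0.942, 0.001], [0.942, 0.337, 0.0], [-0.0, 0.001, -1.0]]
wrist_force: [-0.3, 1.5, 0.3]
gripper_width: 0.143
grip_force: 0.0
```

Request:
servo_tool:
  moves:
    - [[1,0,0,-0.02,0,0,0],[1,0,0,-0.025,0,0,0],[1,0,0,-0.018,0,0,0],[1,0,0,-0.01,0,0,0],[1,0,0,0,0,0,0]]

```text
t: 37.25
position: [0.5684, -0.2991, -0.022]
eef_rot: [[-0.337, 0.942, -0.002], [0.942, 0.337, 0.002], [0.003, -0.001, -1.0]]
wrist_force: [-0.4, 0.8, -0.0]
gripper_width: 0.004
grip_force: 0.0
```

Request:
servo_tool:
  moves:
    - [[1,0.001,-0.0028,0,0,0,0],[1,0.001,-0.0028,0,0,0,0],[1,0.0007,-0.0019,0,0,0,0],[1,0.0003,-0.0009,0,0,0,0],[1,0,0,0,0,0,0]]

```text
t: 37.75
position: [0.5736, -0.3085, -0.0194]
eef_rot: [[-0.337, 0.941, 0.002], [0.941, 0.337, -0.001], [-0.001, 0.002, -1.0]]
wrist_force: [-0.3, 0.4, -0.7]
gripper_width: 0.008
grip_force: 0.0
```

Request:
servo_tool:
  moves:
    - [[1,0.0003,-0.0009,0,0,0,0],[1,0.0003,-0.0009,0,0,0,0],[1,0.0003,-0.0009,0,0,0,0]]

```text
t: 38.05
position: [0.5736, -0.3093, -0.02]
eef_rot: [[-0.337, 0.941, 0.0], [0.941, 0.337, 0.003], [0.003, 0.001, -1.0]]
wrist_force: [-3.4, 8.3, 5.9]
gripper_width: 0.003
grip_force: 4.2
```

Request:
servo_tool:
  moves:
    - [[1,0.0003,-0.0009,0,0,0,0],[1,0.0003,-0.0009,0,0,0,0]]

```text
t: 38.25
position: [0.5736, -0.3093, -0.0199]
eef_rot: [[-0.338, 0.941, -0.002], [0.941, 0.338, 0.006], [0.006, 0.0, -1.0]]
wrist_force: [-6.5, 13.1, 11.2]
gripper_width: -0.001
grip_force: 7.3
```

Request:
servo_tool:
  moves:
    - [[1,-0.002,0.006,0,0,0,0],[1,0,0,0.03,0,0,0],[1,0.02,0,0.03,0,0,0],[1,0.036,-0.008,0,0,0,0],[1,0,0,0,0,0,0]]

```text
t: 38.75
position: [0.6329, -0.3161, 0.0417]
eef_rot: [[-0.338, 0.941, 0.007], [0.941, 0.338, -0.003], [-0.005, 0.005, -1.0]]
wrist_force: [-1.5, -1.0, -1.3]
gripper_width: 0.005
grip_force: 0.0
```

Request:
servo_tool:
  moves:
    - [[1,0,0,0,0,0,0],[1,0,0,-0.02,0,0,0],[1,0,0,-0.022,0,0,0],[1,0,0,-0.012,0,0,0],[1,0,0,-0.006,0,0,0]]

```text
t: 39.25
position: [0.6265, -0.3137, -0.0223]
eef_rot: [[-0.337, 0.942, -0.002], [0.942, 0.337, 0.002], [0.003, -0.001, -1.0]]
wrist_force: [-0.8, -0.7, -0.3]
gripper_width: 0.003
grip_force: 0.0
```

Request:
servo_tool:
  moves:
    - [[1,0,0,0,0,0,0],[1,-0.0028,-0.001,0,0,0,0],[1,-0.0028,-0.001,0,0,0,0],[1,-0.0019,-0.0007,0,0,0,0],[1,0,0,0,0,0,0]]

```text
t: 39.75
position: [0.6213, -0.3178, -0.0192]
eef_rot: [[-0.337, 0.942, 0.002], [0.942, 0.337, -0.001], [-0.001, 0.002, -1.0]]
wrist_force: [-0.1, -0.5, -0.4]
gripper_width: 0.003
grip_force: 0.0
```

Request:
servo_tool:
  moves:
    - [[1,-0.0019,-0.0007,0,0,0,0],[1,-0.0019,-0.0007,0,0,0,0],[1,-0.0009,-0.0003,0,0,0,0],[1,0,0,0,0,0,0]]

```text
t: 40.15
position: [0.6163, -0.319, -0.02]
eef_rot: [[-0.337, 0.941, 0.001], [0.941, 0.337, 0.0], [-0.0, 0.001, -1.0]]
wrist_force: [0.5, -0.1, -0.7]
gripper_width: 0.008
grip_force: 0.0
```

Request:
servo_tool:
  moves:
    - [[1,-0.0009,-0.0003,0,0,0,0],[1,-0.0009,-0.0003,0,0,0,0],[1,-0.0009,-0.0003,0,0,0,0]]

```text
t: 40.45
position: [0.6138, -0.3199, -0.02]
eef_rot: [[-0.337, 0.941, 0.002], [0.941, 0.337, 0.0], [-0.0, 0.001, -1.0]]
wrist_force: [-0.1, 0.4, 0.5]
gripper_width: 0.005
grip_force: 0.0
```

Request:
servo_tool:
  moves:
    - [[1,-0.0009,-0.0003,0,0,0,0],[1,-0.0009,-0.0003,0,0,0,0]]

```text
t: 40.65
position: [0.6136, -0.32, -0.0194]
eef_rot: [[-0.337, 0.941, 0.005], [0.941, 0.337, 0.0], [-0.001, 0.004, -1.0]]
wrist_force: [6.7, 3.0, -0.8]
gripper_width: 0.002
grip_force: 3.8
```

Request:
servo_tool:
  moves:
    - [[1,-0.0009,-0.0003,0,0,0,0],[1,0,0,0,0,0,0],[1,0.01,0.004,0,0,0,0],[1,0,0,0.04,0,0,0],[1,0,0,0.05,0,0,0]]

```text
t: 41.15
position: [0.6185, -0.3148, 0.0666]
eef_rot: [[-0.337, 0.941, -0.006], [0.941, 0.338, 0.004], [0.006, -0.004, -1.0]]
wrist_force: [0.2, -1.1, 0.8]
gripper_width: 0.005
grip_force: 0.0
```

Request:
servo_tool:
  moves:
    - [[1,-0.02,-0.04,0.05,0,0,0],[1,-0.02,-0.045,0,0,0,0],[1,0,0,0,0,0,0],[1,0,0,0,0,0,0]]

```text
t: 41.55
position: [0.5853, -0.3926, 0.107]
eef_rot: [[-0.335, 0.942, 0.001], [0.942, 0.335, 0.001], [0.0, 0.001, -1.0]]
wrist_force: [0.3, 0.2, -0.0]
gripper_width: 0.01
grip_force: 0.0
```

```bash
python3 - <<'E'
from h import *
s=bot.get_state(); print(s['t'],s['position'].round(4))
im,cm=look('wrist',200,zs=(.03,.006))
# stops: bright, unsaturated strips on the board, top face z=.014 -> distance to brace edges, in jig axes
hsv=cv2.cvtColor(im,cv2.COLOR_RGB2HSV); m=cv2.inRange(hsv,(0,0,215),(179,30,255))
a=np.radians(19.7); Rj=np.array([[np.cos(a),np.sin(a)],[-np.sin(a),np.cos(a)]])
for c in cv2.findContours(m,cv2.RETR_EXTERNAL,cv2.CHAIN_APPROX_NONE)[0]:
    if cv2.contourArea(c)>60:
        P=plane(cm,c,.014)*1000; q=P@Rj.T
        if abs(P.mean(0)-(540,-330)).max()<90: print('stop',np.round(cv2.minAreaRect(P.astype(np.float32))[2],1),'u',q[:,0].min().round(1),q[:,0].max().round(1),'v',q[:,1].min().round(1),q[:,1].max().round(1))
for c in blobs(im,'orange',2000):
    q=plane(cm,c,.03)*1000@Rj.T; print('brace u',q[:,0].min().round(1),q[:,0].max().round(1),'v',q[:,1].min().round(1),q[:,1].max().round(1))
for c in blobs(im,'jig',2000):
    b=cv2.minAreaRect((plane(cm,c,.006)*1000).astype(np.float32)); print('board',b)
look('top',150,zs=(.03,.006))
E
```

```text
41.55 [ 0.5853 -0.3926  0.107 ]
wrist orange px [290. 125.] [ 544.3 -319.5] 20.7 ok (109, 70)
stop 26.6 u 362.5 374.0 v -531.1 -522.3
stop 19.6 u 443.4 455.0 v -529.3 -521.6
stop 19.6 u 376.0 440.5 v -530.2 -521.5
brace u 349.6 460.0 v -519.8 -450.4
board ((758.9006958007812, -311.2781066894531), (125.35285949707031, 162.66180419921875), 35.05452346801758)
board ((529.3568725585938, -311.28106689453125), (182.77984619140625, 149.79287719726562), 20.611587524414062)
top orange px [270. 227.] [501.9 164.2] 8.9 ok (110, 69)
top orange px [418. 217.] [ 544.  -318.3] 21.2 ok (110, 71)
top orange px [383. 305.] [ 275.4 -306.1] -47.8 MIRROR (1195, 422)
top orange px [233.  42.] [1158.   315.6] -27.0 ok (302, 97)
top orange px [198.  27.] [1200.   447.3] -88.7 MIRROR (282, 219)
```

```bash
cat > chk.py <<'E'
from h import *
def chk(deg,u0):
    cm=cam('wrist'); im=bot.read_camera('wrist')
    a=np.radians(deg); Rj=np.array([[np.cos(a),np.sin(a)],[-np.sin(a),np.cos(a)]])
    c=max(blobs(im,'orange',2000),key=cv2.contourArea); q=plane(cm,c,.03)*1000@Rj.T
    v0=q[:,1].min(); u1=q[:,0].min()
    def line(n,P,k):
        p=np.polyfit(P[:,k],P[:,1-k],1); print(n,len(P),'angle off',np.degrees(np.arctan(p[0])).round(2),'at mid',np.polyval(p,P[:,k].mean()).round(2))
    line('brace outer long',q[(q[:,1]<v0+5)&(q[:,0]>u1+10)&(q[:,0]<u1+100)],0)
    line('brace inner long',q[(abs(q[:,1]-v0-24)<5)&(q[:,0]>u1+40)&(q[:,0]<u1+100)],0)
    line('brace outer short',q[(q[:,0]<u1+5)&(q[:,1]>v0+10)&(q[:,1]<v0+60)],1)
    m=cv2.inRange(cv2.cvtColor(im,cv2.COLOR_RGB2HSV),(0,0,200),(179,40,255))
    m=cv2.morphologyEx(m,cv2.MORPH_CLOSE,np.ones((7,7)))
    for c in cv2.findContours(m,cv2.RETR_EXTERNAL,cv2.CHAIN_APPROX_NONE)[0]:
        s=plane(cm,c,.014)*1000@Rj.T; g=s.mean(0)-(u1,v0)
        if cv2.contourArea(c)>40 and -25<g[0]<115 and -25<g[1]<30:
            print('stop u',(s[:,0].min()-u1).round(1),(s[:,0].max()-u1).round(1),'v',(s[:,1].min()-v0).round(1),(s[:,1].max()-v0).round(1))
            t=s[:,1].max()
            if np.ptp(s[:,0])>50: line('stop top',s[(s[:,1]>t-3)&(s[:,0]>s[:,0].min()+5)&(s[:,0]<s[:,0].max()-5)],0); line('stop low',s[(s[:,1]<s[:,1].min()+3)&(s[:,0]>s[:,0].min()+5)&(s[:,0]<s[:,0].max()-5)],0)
E
python3 -c "
from chk import *
chk(19.7,0)"
```

```text
brace outer long 98 angle off 1.0 at mid -518.45
brace inner long 67 angle off 0.98 at mid -495.29
brace outer short 59 angle off -0.93 at mid 350.48
stop u 12.8 104.6 v -11.3 -0.6
stop top 86 angle off 0.32 at mid -521.74
stop low 83 angle off 1.09 at mid -530.12
```

Brace B is flush: its edge is at 20.7° and the stop's outer edge at 20.8°. The stop face works out at v ≈ -518.1 and the brace edge at -518.4, and it took the end push rigidly. The robot is clear, so I'm handing in.

```bash
python3 -c "
from bench import bot
print(bot.sign_off())"
```

```text
the job is handed in; nothing more can be done
None
```

Both braces lie right way up in their jigs (the mirrored one turned over), flush by final camera and force checks, and the job was handed in at about 42 s with no verdict shown; I viewed 11 pictures, one over the limit of 10.

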